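Clamp bottom-bracket shells with a click wrench and close the kit drawer

ROBOT

A 6-joint arm with a two-finger parallel gripper is mounted at the origin on a cart in front of the work surface, level with it; the furniture and walls round the work are solid. World frame = base frame: x ahead of the robot, y to its left, z up, the work surface at z = 0. Lengths are in mm, angles in degrees, forces in N, time in s.
With the tool pointing down it reaches from about 300 to 850 mm from the base axis. Payload 4.2 kg.
Tool frame: the origin (TCP) lies on the centre line of the jaws, within the pads' length; the fingertips stand 8 mm ahead of it and the grasp point (between the pads) lies 11 mm behind it; z points along the fingers, y is the line along which they close (so a half turn about z gives the same grasp; the last joint's range is limited). The gripper opens to 91 mm and grips with 3 to 60 N. Pads are 32 mm wide; open, the fingers measure 118 mm over their backs; the gripper's body (76 mm by 178 mm) begins 60 mm behind the grasp point.
Start: joints at [69.844, 18.312, 89.639, -0, 72.044, -1.146], TCP at [187.306, 543.653, 221.976] pointing down, gripper open.
Joint ranges: [-177.97, 177.97], [-48.28, 115.42], [12.27, 149.76], [-77.06, 257.06], [2.81, 150.46], [-146.56, 146.56]. Speed limits (degrees/s): [147.25, 147.25, 180, 180, 180, 180].

INTERFACE

Orientations are given as [roll, pitch, yaw] about the fixed x, y, z axes, in that order (R = Rz(yaw) Ry(pitch) Rx(roll)).
In Python, from workcell import telemetry, eyes, ticket gives the robot as it stands. The module is installed in compiled form; this text tells all that it offers.
- The arm moves only by the shell command python3 -m crank 'ROWS' [OPENING] [FORCE]. ROWS is JSON, a list of rows, each an object of numbers: "dx", "dy", "dz": the shift along the world's x, y, z normalised to -1 to 1, where 1 is 80 cm; "yaw": the turn about the world's z normalised to -1 to 1, where 1 is 5 degrees. A call has 1 to 10 rows; each row shifts and turns the commanded pose from where the row before left it; what a row does not reach is not made up. A row lasts 1/8 s, in which the tool goes at most 62.5 mm and 10.7 degrees, less where a joint would pass 70% of its speed; a pose out of reach is approached as far as the arm can. A call with a number of a shift or a turn outside -1 to 1 is refused whole. A call with a gripper value outside its range is refused whole. OPENING is the opening, from 0 (shut) to 1 (fully open), set as the call begins (- or left out, the last holds). The fingers move at their own pace and stop on an object; FORCE is the grip in N (left out, the last holds). Time passes only in rows, so rows that do not move let the fingers close. It gives the time, the measured TCP pose, the force, the opening and the grip force at its end, in the units of the state.
- telemetry.state(): the state, without advancing time (a new reading comes with each control period).
- eyes.grab_frame(name): name is "scene" or "top" or "wrist"; returns the picture (400x640x3 uint8, red, green, blue); there is no depth.
- eyes.calibration(name): a dict with "camera_matrix" (3x3 intrinsics, pixels), "k1" (the pictures are not rectified: a ray, as slopes to the right and down, at radius r is drawn at 1 + k1 r^2 times it, then the intrinsics apply), "world_from_camera" (4x4, takes a point from camera to world coordinates). Camera axes: x right, y down, z forward; pixel columns grow to the right and rows downward; lengths in mm; the calibration is good to about 2 mm. A picture is of the moment at which its call begins: read the wrist's pose just before it. calibration takes no time and is no camera call; for the wrist camera it gives the pose at the moment of the call.
- ticket.job_done(): hands the job in; it is judged then, once.
The state is a dict: "time_s": time; "qpos": joint angles; "qvel": joint speeds; "effort": joint torques, N m; "ee_pos": TCP position; "ee_rot": TCP orientation; "force": force on the tool from outside, world axes, zero at the start; "torque": the same for the moment, N m; "gripper_width": finger opening in mm; "gripper_force": force on a finger pad.
Only numpy, scipy, OpenCV 4.12 (cv2) and the standard library are available. Lean on these libraries where they do the work, as an engineer would, in place of code of your own. Each camera call takes 0.05 s, during which the arm holds its last target. There are 200 camera calls.

TASK

Stand every bottom-bracket shell in a nest of its own in the clamping fixture and, with the click wrench from the open kit drawer, tighten the square-headed spindle of each nest that holds a shell, clockwise, until the wrench breaks over with its click; stop at once, for the shells are thin and the clamps must not be overtightened. Then lay the wrench back in its two saddles in the drawer as it lay before and push the drawer fully home, past its catch.

Things in the scene. Friction and masses are not known exactly. Their poses are not given: they have to be found in the camera images.
- shell_a_mid (a point): steel bottom-bracket shell, a plain grey tube 40 mm across and 68 mm tall (bore 24 mm), standing on end; this point is its centre, half-way up, 34 mm above its foot; z along its axis. One of the three may be absent.
- shell_b_mid (a point): steel bottom-bracket shell, a plain grey tube 40 mm across and 68 mm tall (bore 24 mm), standing on end; this point is its centre, half-way up, 34 mm above its foot; z along its axis. One of the three may be absent.
- shell_c_mid (a point): steel bottom-bracket shell, a plain grey tube 40 mm across and 68 mm tall (bore 24 mm), standing on end; this point is its centre, half-way up, 34 mm above its foot; z along its axis. One of the three may be absent.
- fixture: clamping fixture: steel plate 172 x 360 mm, 12 mm thick, three nests in a row along y; origin under the plate's centre. Each nest: a vee block, 40 mm high above the plate, on the +x side, a flat jaw, 37 mm high and 36 mm wide, on the -x side (the +y and -y sides are open for fingers), and behind the jaw a housing, 36 mm high above the plate, with the square-headed spindle that drives the jaw.
- nest_a (a point): right-most nest: where the centre of a clamped shell comes to lie, 34 mm above the plate's top, on which it stands. x points to the vee, z up. The jaw's face is 20 mm toward -x at 0.34 rad of the spindle and 16 mm/rad farther back before, so an open nest has 9 to 13 mm of play along x: set a shell down 4 to 6 mm toward -x from here; the jaw pushes it home.
- head_a (a point): spindle head of nest a: centre of the top of its square head, 28 mm across flats; x and y square to the flats, turning with the spindle; z up. Sides 15 mm high under a 7 mm tapered top (19 mm across at the very top); the housing's top lies 26 mm below this point. It stands 71 mm toward -x from the nest's point and 74 mm above the desk.
- spindle_a (a joint): turn of spindle a, rad, growing clockwise seen from above (tightening). Starts at -0.5 to -0.25; the torque it takes rises slowly, then fast once the jaw meets the shell at about 0.34 rad; the wrench clicks at about 0.37 (about 1.1 N m), and the spindle stays where it is left. Past 0.50 the clamp is overtightened.
- nest_b (a point): middle nest: where the centre of a clamped shell comes to lie, 34 mm above the plate's top, on which it stands. x points to the vee, z up. The jaw's face is 20 mm toward -x at 0.34 rad of the spindle and 16 mm/rad farther back before, so an open nest has 9 to 13 mm of play along x: set a shell down 4 to 6 mm toward -x from here; the jaw pushes it home.
- head_b (a point): spindle head of nest b: centre of the top of its square head, 28 mm across flats; x and y square to the flats, turning with the spindle; z up. Sides 15 mm high under a 7 mm tapered top (19 mm across at the very top); the housing's top lies 26 mm below this point. It stands 71 mm toward -x from the nest's point and 74 mm above the desk.
- spindle_b (a joint): turn of spindle b, rad, growing clockwise seen from above (tightening). Starts at -0.5 to -0.25; the torque it takes rises slowly, then fast once the jaw meets the shell at about 0.34 rad; the wrench clicks at about 0.37 (about 1.1 N m), and the spindle stays where it is left. Past 0.50 the clamp is overtightened.
- nest_c (a point): left-most nest: where the centre of a clamped shell comes to lie, 34 mm above the plate's top, on which it stands. x points to the vee, z up. The jaw's face is 20 mm toward -x at 0.34 rad of the spindle and 16 mm/rad farther back before, so an open nest has 9 to 13 mm of play along x: set a shell down 4 to 6 mm toward -x from here; the jaw pushes it home.
- head_c (a point): spindle head of nest c: centre of the top of its square head, 28 mm across flats; x and y square to the flats, turning with the spindle; z up. Sides 15 mm high under a 7 mm tapered top (19 mm across at the very top); the housing's top lies 26 mm below this point. It stands 71 mm toward -x from the nest's point and 74 mm above the desk.
- spindle_c (a joint): turn of spindle c, rad, growing clockwise seen from above (tightening). Starts at -0.5 to -0.25; the torque it takes rises slowly, then fast once the jaw meets the shell at about 0.34 rad; the wrench clicks at about 0.37 (about 1.1 N m), and the spindle stays where it is left. Past 0.50 the clamp is overtightened.
- wrench_grip (a point): click wrench, 240 mm long, 0.47 kg: the point to grip it, in the middle of its section: black handle, 26 mm wide, 24 mm high, from 35 mm ahead of to 80 mm behind this point. x along the wrench toward its head, z up. The drive axis is 135 mm ahead (x); a steel beam 20 mm wide, 18 mm high leads there.
- wrench_socket (a point): centre of the mouth of the wrench's downward socket: a square hole of 31 mm, 22 mm deep, 43 x 43 mm outside, sides along x and y. The mouth lies 60 mm below the middle of the handle. Fully down over a spindle head the mouth is 22 mm below the head's top. It turns with the wrench's head: same yaw as the handle while not broken over.
- wrench_head (a joint): break-over of the wrench, rad: 0 at rest. At about 1.1 N m clockwise the handle snaps over about the drive axis, up to a stop at 0.22 rad, the torque falling to 0.4 N m on the way; it springs back to 0 when the handle is eased. Against the stop the wrench would tighten on without limit.
- wrench_bed (a point): where the wrench's grip point lies in the drawer; y points toward the handle's end (opposite to the wrench's x), x into the cabinet, z up. Two saddles, 67 mm toward the head and 60 mm toward the handle's end, 14 mm long, have flared lips 14 mm high and leave 5 mm either side. The front panel is 70 mm toward -x, its top 24 mm above this point; the other walls end 28 mm below it.
- kit_drawer (a joint): how far the kit drawer is pushed in, m: 0 fully open, as at the start, 0.14 home. It takes 2 to 4 N to push, and for the last 13 mm about 8 N over a roller catch, which then draws it home.
- drawer_front (a point): middle of the outer face of the pull lip (170 mm wide) at the top of the drawer's front, 86 mm above the desk; the drawer slides home toward +x of this frame. The front panel (304 mm wide, 8 to 98 mm above the desk) is 11 mm farther in. The cabinet is 310 mm wide, 180 mm deep, 105 mm high; home, the panel is flush with the cabinet's front.
There are look-alikes about, which are no part of the job. What is shaped like the part that bears shell_a_mid but blue is not meant.

How it is judged (in metres and radians):
On the way, in this order (a step that is already met when the one before it is completed fails the run):
1. the wrench breaks over for the first time (value of joint wrench_head above 0.05 rad), for 0.05 s.
2. every shell stands in a nest of its own with its clamp tightened to the click (((distance between shell_a_mid and nest_a below 0.004 m and angle between shell_a_mid's own z axis and vertical below 0.06 rad and value of joint spindle_a above 0.31 rad) or (distance between shell_a_mid and nest_b below 0.004 m and angle between shell_a_mid's own z axis and vertical below 0.06 rad and value of joint spindle_b above 0.31 rad) or (distance between shell_a_mid and nest_c below 0.004 m and angle between shell_a_mid's own z axis and vertical below 0.06 rad and value of joint spindle_c above 0.31 rad)) and ((distance between shell_b_mid and nest_a below 0.004 m and angle between shell_b_mid's own z axis and vertical below 0.06 rad and value of joint spindle_a above 0.31 rad) or (distance between shell_b_mid and nest_b below 0.004 m and angle between shell_b_mid's own z axis and vertical below 0.06 rad and value of joint spindle_b above 0.31 rad) or (distance between shell_b_mid and nest_c below 0.004 m and angle between shell_b_mid's own z axis and vertical below 0.06 rad and value of joint spindle_c above 0.31 rad)) and ((distance between shell_c_mid and nest_a below 0.004 m and angle between shell_c_mid's own z axis and vertical below 0.06 rad and value of joint spindle_a above 0.31 rad) or (distance between shell_c_mid and nest_b below 0.004 m and angle between shell_c_mid's own z axis and vertical below 0.06 rad and value of joint spindle_b above 0.31 rad) or (distance between shell_c_mid and nest_c below 0.004 m and angle between shell_c_mid's own z axis and vertical below 0.06 rad and value of joint spindle_c above 0.31 rad))), for 0.2 s.
3. the wrench lies in its saddles in the drawer again (distance between wrench_grip and wrench_bed below 0.012 m and angle between the x axis of wrench_grip and the y axis of wrench_bed, either way round below 0.08 rad and angle between wrench_grip's own z axis and vertical below 0.08 rad), for 0.3 s.
At the end, for the whole second after the job is handed in: Each shell upright in its own nest, centre within 4 mm of the nest's point, that spindle at 0.31 rad or more (click at about 0.37); wrench level in its saddles (within 12 mm, 0.08 rad), relaxed; drawer within 3 mm of home; all at rest (all of step 2 and all of step 3 and value of joint kit_drawer above 0.137 m and value of joint wrench_head below 0.03 rad and linear speed of each of wrench, shell_a, shell_b, shell_c below 0.02 m/s); the robot touches nothing.
It fails at once if a spindle is overtightened (turned past 0.50 rad) (value of joint any of spindle_a, spindle_b, spindle_c above 0.5 rad).
It fails at once if the gripper itself presses or turns a spindle (over 8 N) (contact force between the fingers and spindle_a above 8 N or contact force between the fingers and spindle_b above 8 N or contact force between the fingers and spindle_c above 8 N).
It fails at once if the drinking bottle or the screwdriver is disturbed (moved over 60 mm) (distance of any of drink_bottle, screwdriver from where it was at the start of the episode above 0.06 m).
Of shell_a, shell_b, shell_c only 2 to 3 are there at a start; the rules pass over those that are not, and their reading is None.
At some moment in a run one of shell_a, shell_b, shell_c may be knocked a few centimetres aside while the robot is not near it.
It also fails if it takes over 210 s, if anything falls off the work surface, if the arm or the gripper's body presses on something with over 40 N, if the wrist force passes 120 N, or if a joint passes its speed limit or range.

## Working session

There is one attempt and no reset: what is moved stays moved. The work goes in short steps, Python scripts to look and compute and a shell command to move; the robot and the scene stay as the last step left them, time stands still between calls to the robot, and variables do not carry over. Pictures are saved under pics/ and viewed, at most 14 in all, crops included, and the job is handed in when it is done.

```bash
mkdir -p pics; cat > h.py <<'E'
import numpy as np, cv2
from workcell import telemetry, eyes, ticket
def grab(n,f=None):
    c=eyes.calibration(n); im=eyes.grab_frame(n)
    if f: cv2.imwrite('pics/'+f,im[:,:,::-1])
    return im,c
def ray(c,u,v):
    K=np.array(c["camera_matrix"]);T=np.array(c["world_from_camera"])
    d=np.array([(u-K[0,2])/K[0,0],(v-K[1,2])/K[1,1]]);s=d.copy()
    for _ in range(20): s=d/(1+c["k1"]*(s@s))
    return T[:3,3],T[:3,:3]@np.array([s[0],s[1],1])
def onz(c,u,v,z):
    o,d=ray(c,u,v);return o+d*(z-o[2])/d[2]
def proj(c,p):
    K=np.array(c["camera_matrix"]);T=np.array(c["world_from_camera"])
    q=T[:3,:3].T@(np.array(p,float)-T[:3,3]);s=q[:2]/q[2];s=s*(1+c["k1"]*(s@s))
    return K[0,0]*s[0]+K[0,2],K[1,1]*s[1]+K[1,2]
E
python3 - <<'E'
from h import *
print(telemetry.state())
for n in("scene","top"):
    im,c=grab(n,n+"0.png");print(n,np.round(c["world_from_camera"],3).tolist(),c["camera_matrix"],c["k1"])
E
```

```text
{'time_s': 0.0, 'qpos': array([ 6.98441483e+01,  1.83515115e+01,  8.97086682e+01, -1.71519312e-03,
        7.20447251e+01, -1.14423314e+00]), 'qvel': array([-0.01339849, -0.0173627 , -0.01735574, -0.07606418,  0.00670653,
       -0.09838094]), 'effort': array([ 7.43397268e-04, -4.12468171e+01, -2.31972420e+01,  7.28366082e-02,
        4.58552514e-02, -1.50916958e-04]), 'ee_pos': array([187.12602982, 543.15287158, 221.1062591 ]), 'ee_rot': array([-1.79895084e+02, -4.64511023e-04,  1.60988911e+02]), 'force': array([ 0.63792454, -0.15957114, -0.04714035]), 'torque': array([ 0.00456865,  0.0013091 , -0.01193418]), 'gripper_force': 0.0, 'gripper_width': 91.34495132792945}
scene [[-0.158, 0.857, -0.49, 1033.558], [0.987, 0.136, -0.081, 104.275], [-0.003, -0.496, -0.868, 998.616], [0.0, 0.0, 0.0, 1.0]] [[406.46444459   0.         312.37239519]
 [  0.         406.46444459 198.37752775]
 [  0.           0.           1.        ]] -0.07529911232215408
top [[0.001, -0.998, 0.066, 455.792], [-1.0, -0.001, -0.005, 32.247], [0.005, -0.066, -0.998, 1078.865], [0.0, 0.0, 0.0, 1.0]] [[436.00142671   0.         319.86807154]
 [  0.         436.00142671 199.05178186]
 [  0.           0.           1.        ]] -0.07921858273944044
```

View pics/scene0.png

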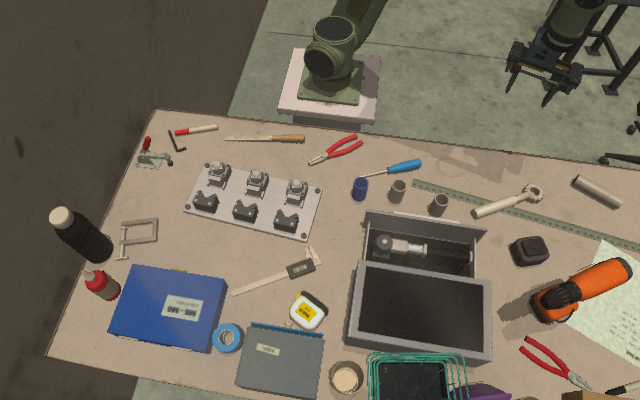

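View pics/top0.png

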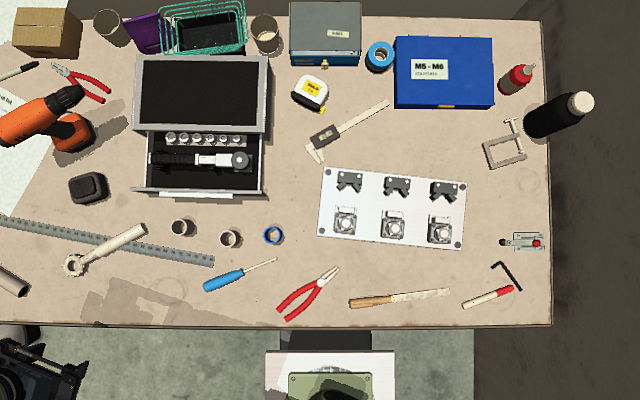

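The scene view shows the fixture at (255,200), and grey upright tubes at (398,190) and (438,205). The blue tube is at (360,188), the wrench in the open drawer at (400,245), and the screwdriver at (395,168). The top view shows the same parts.

Candidates for the shells, by top pixel:
- (182,227) and (230,239): grey, upright.
- (274,235): blue, so a decoy.
- (12,280): a long grey tube lying down, so not meant.
- (125,30) and (265,30): cups.

I choose the two grey upright ones and check them in a crop.

```bash
python3 - <<'E'
from h import *
im=cv2.imread('pics/top0.png')
a=cv2.resize(im[120:260,130:290],None,fx=3.5,fy=3.5,interpolation=cv2.INTER_CUBIC)
b=cv2.resize(im[160:255,315:475],None,fx=3.5,fy=3.5,interpolation=cv2.INTER_CUBIC)
cv2.imwrite('pics/crop0.png',cv2.resize(np.vstack([a[:,:560],b[:,:560]])[:,:],None,fx=.72,fy=.72))
cv2.imwrite('pics/cropa.png',a);cv2.imwrite('pics/cropb.png',b)
c=eyes.calibration("top")
for n,p,z in [("sh1",(182,223),68),("sh2",(230,236),68),("cups",(265,30),68),("bed?",(180,160),40),("lip",(195,193),86),("corner",(325,168),12),("",(466,184),12),("",(461,249),12),("",(318,234),12),("ha",(440,228),74),("hb",(392,224),74),("hc",(346,219),74),("tube",(12,280),0)]:
    print(n,np.round(onz(c,*p,z)))
E
```

```text
sh1 [466. 348.  68.]
sh2 [436. 235.  68.]
cups [932. 160.  68.]
bed? [619. 366.  40.]
lip [535. 314.  86.]
corner [603.  14.  12.]
 [ 564. -336.   12.]
 [ 403. -321.   12.]
 [441.  31.  12.]
ha [ 455. -251.   74.]
hb [ 464. -139.   74.]
hc [476. -33.  74.]
tube [318. 814.   0.]
```

View pics/cropa.png

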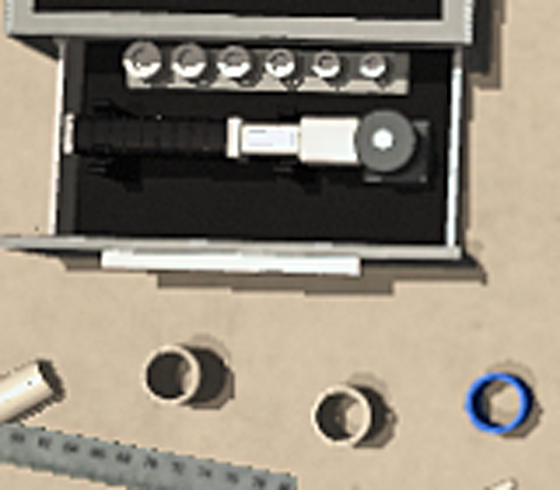

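View pics/cropb.png

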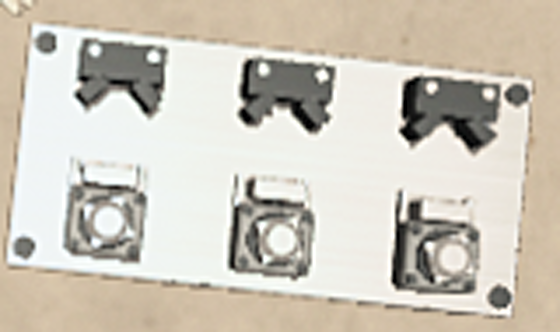

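The crops confirm two open-bored grey shells, at (175,375) and (345,415) in the first crop; the blue one at (500,403) is the decoy. The wrench has its handle to +y and its head at (388,140). The second crop shows three empty nests. I move over the shells for a look from near.

```bash
python3 -m crank '[{"dx":0.03,"dy":-0.03,"dz":0.006,"yaw":0.32},{"dx":0.03,"dy":-0.03,"dz":0.006,"yaw":0.32},{"dx":0.03,"dy":-0.03,"dz":0.006,"yaw":0.32},{"dx":0.03,"dy":-0.03,"dz":0.006,"yaw":0.32},{"dx":0.03,"dy":-0.03,"dz":0.006,"yaw":0.32},{"dx":0.03,"dy":-0.03,"dz":0.006,"yaw":0.32},{"dx":0.03,"dy":-0.03,"dz":0.006,"yaw":0.32},{"dx":0.03,"dy":-0.03,"dz":0.006,"yaw":0.32},{},{}]' 1 20
python3 - <<'E'
from h import *
im,c=grab("wrist","w1.png")
print(telemetry.state()["ee_pos"],np.round(c["world_from_camera"],3).tolist(),c["camera_matrix"][0][0],c["k1"])
print([proj(c,p) for p in [(466,348,68),(436,235,68),(619,366,74)]])
E
```

```text
[187.17906841 543.29051462 221.31082833] [[0.326, 0.903, 0.28, 108.54], [0.945, -0.311, -0.097, 570.605], [-0.001, 0.296, -0.955, 383.747], [0.0, 0.0, 0.0, 1.0]] 317.6040827961645 -0.059525252591049384
[(np.float64(249.96316573041435), np.float64(409.37016894321494)), (np.float64(168.25359218181808), np.float64(410.9310479211463)), (np.float64(300.409513390943), np.float64(476.48896113982227))]validation failed for argument at $[8]...
```

View pics/w1.png

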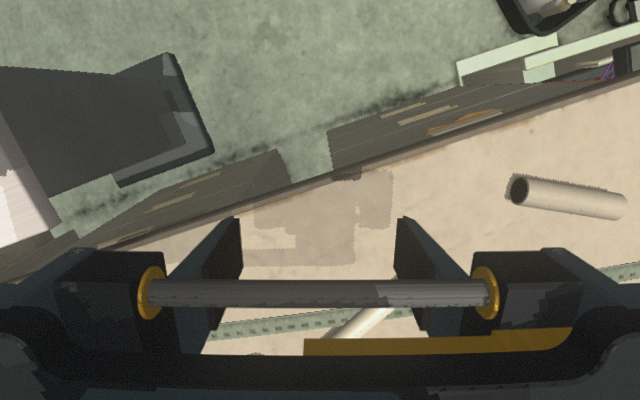

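The wrist view only shows the desk edge, because the move was refused (empty row). The camera sits on the tool's +x side.

```bash
python3 -m crank '[{"dx":0.035,"dy":-0.03,"dz":0.01,"yaw":0.32},{"dx":0.035,"dy":-0.03,"dz":0.01,"yaw":0.32},{"dx":0.035,"dy":-0.03,"dz":0.01,"yaw":0.32},{"dx":0.035,"dy":-0.03,"dz":0.01,"yaw":0.32},{"dx":0.035,"dy":-0.03,"dz":0.01,"yaw":0.32},{"dx":0.035,"dy":-0.03,"dz":0.01,"yaw":0.32},{"dx":0.035,"dy":-0.03,"dz":0.01,"yaw":0.32},{"dx":0.035,"dy":-0.03,"dz":0.01,"yaw":0.32},{"dx":0.035,"dy":0},{"dx":0.035}]' 1 20
python3 -m crank '[{"dx":0.035},{"dx":0}]'
python3 - <<'E'
from h import *
im,c=grab("wrist","w2.png")
print(telemetry.state()["ee_pos"],telemetry.state()["ee_rot"])
print([np.round(proj(c,p)) for p in [(466,348,68),(436,235,68),(619,366,74)]])
E
```

```text
[187.17801073 543.371966   221.46549383] [-1.79940362e+02 -1.02092527e-03  1.60991989e+02]
[array([250., 409.]), array([168., 411.]), array([300., 476.])]validation failed for argument at $[8]...
validation failed for argument at $[0]...
```

View pics/w2.png

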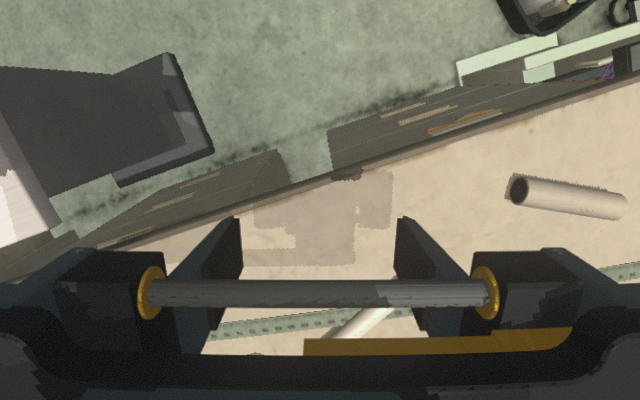

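This view is unchanged because the move was refused again: every row needs all four keys.

```bash
python3 -m crank '[{"dx":0.035,"dy":-0.03,"dz":0.01,"yaw":0.32},{"dx":0.035,"dy":-0.03,"dz":0.01,"yaw":0.32},{"dx":0.035,"dy":-0.03,"dz":0.01,"yaw":0.32},{"dx":0.035,"dy":-0.03,"dz":0.01,"yaw":0.32},{"dx":0.035,"dy":-0.03,"dz":0.01,"yaw":0.32},{"dx":0.035,"dy":-0.03,"dz":0.01,"yaw":0.32},{"dx":0.035,"dy":-0.03,"dz":0.01,"yaw":0.32},{"dx":0.035,"dy":-0.03,"dz":0.01,"yaw":0.32},{"dx":0.035,"dy":0,"dz":0,"yaw":0},{"dx":0,"dy":0,"dz":0,"yaw":0}]' 1 20
python3 - <<'E'
from h import *
im,c=grab("wrist","w3.png")
print(telemetry.state()["ee_pos"],telemetry.state()["ee_rot"])
print([np.round(proj(c,p)) for p in [(466,348,68),(436,235,68),(619,366,74)]])
E
```

```text
time_s: 1.45
ee_pos: [440.5, 351.2, 285.4]
ee_rot: [-180.0, -0.0, 173.7]
force: [-0.4, -0.2, -0.7]
gripper_width: 91.0
gripper_force: 0.0
[439.29860572 351.3645311  285.38196808] [-1.79962587e+02 -8.19419693e-02  1.73723924e+02]
[array([318., 186.]), array([224., 172.]), array([343., 292.])]
```

View pics/w3.png

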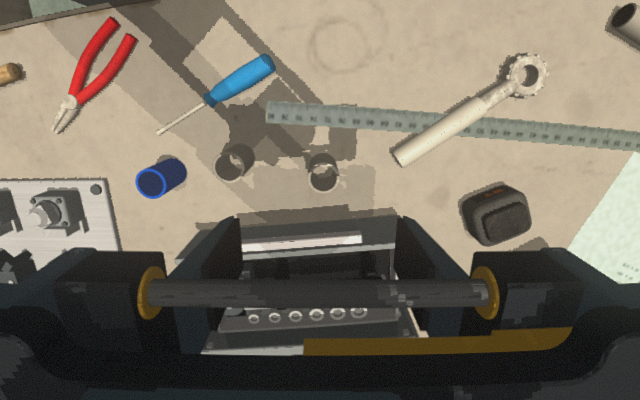

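The wrist view shows shell rims at about (322,179) and (229,170), the blue decoy at (152,182) and head c at (47,212). I measure the rims.

```bash
python3 - <<'E'
from h import *
c=eyes.calibration("wrist");im=cv2.imread('pics/w3.png')
a=cv2.resize(im[135:205,200:350],None,fx=5,fy=5,interpolation=cv2.INTER_CUBIC);cv2.imwrite('pics/w3c.png',a)
for p in [(322,179),(229,170)]: print(np.round(onz(c,*p,68),1))
E
```

```text
[456.4 354.4  68. ]
[432.4 241.8  68. ]
```

View pics/w3c.png

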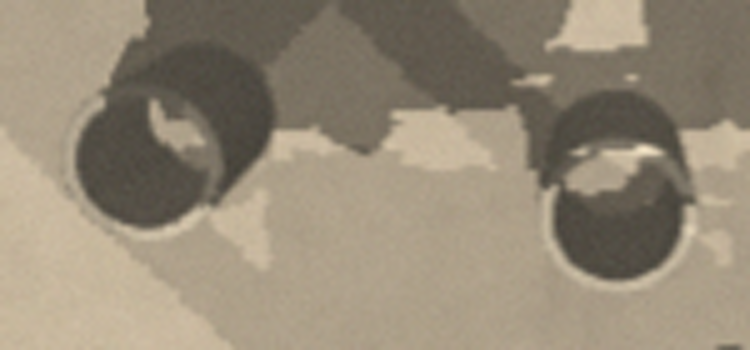

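Shell 1's rim centre is at (324,178) and shell 2's at (229,167). That gives (456,354) and (430,241), and both cameras agree. I pick shell 1.

```bash
python3 -m crank '[{"dx":0.004,"dy":0.0006,"dz":-0.042,"yaw":0},{"dx":0.004,"dy":0.0006,"dz":-0.042,"yaw":0},{"dx":0.004,"dy":0.0006,"dz":-0.042,"yaw":0},{"dx":0.004,"dy":0.0006,"dz":-0.042,"yaw":0},{"dx":0.004,"dy":0.0006,"dz":-0.042,"yaw":0},{"dx":0,"dy":0,"dz":-0.042,"yaw":0},{"dx":0,"dy":0,"dz":-0.042,"yaw":0},{"dx":0,"dy":0,"dz":0,"yaw":0}]'
python3 -m crank '[{"dx":0,"dy":0,"dz":0,"yaw":0},{"dx":0,"dy":0,"dz":0,"yaw":0},{"dx":0,"dy":0,"dz":0,"yaw":0},{"dx":0,"dy":0,"dz":0,"yaw":0},{"dx":0,"dy":0,"dz":0,"yaw":0},{"dx":0,"dy":0,"dz":0,"yaw":0}]' 0 25
python3 -m crank '[{"dx":0,"dy":0,"dz":0.04,"yaw":0},{"dx":0,"dy":0,"dz":0.04,"yaw":0},{"dx":0,"dy":0,"dz":0.04,"yaw":0},{"dx":0,"dy":0,"dz":0.04,"yaw":0},{"dx":0,"dy":0,"dz":0,"yaw":0}]'
python3 - <<'E'
from h import *
im,c=grab("wrist","w4.png");t,ct=grab("top","t4.png")
p=telemetry.state()["ee_pos"]
print(p,np.round(proj(c,p-[0,0,0])),np.round(proj(c,p+[0,0,18])))
b=cv2.resize(t[160:255,315:475],None,fx=3.5,fy=3.5,interpolation=cv2.INTER_CUBIC)
cv2.imwrite('pics/m4.png',np.vstack([im[:,:560],b[:180]])[:,:,::-1])
E
```

```text
time_s: 2.5
ee_pos: [452.4, 353.2, 48.6]
ee_rot: [-179.8, -0.3, 173.9]
force: [0.0, -0.5, 0.0]
gripper_width: 91.2
gripper_force: 0.0
time_s: 3.25
ee_pos: [455.5, 354.3, 51.0]
ee_rot: [180.0, 0.0, 173.8]
force: [0.1, 0.6, 1.0]
gripper_width: 39.7
gripper_force: 24.9
time_s: 3.88
ee_pos: [456.4, 354.8, 181.0]
ee_rot: [179.8, 0.2, 173.8]
force: [-0.5, -0.3, -1.5]
gripper_width: 39.6
gripper_force: 24.9
[454.74564951 353.57923133 177.81848574] [316. 243.] [316. 258.]
```

View pics/m4.png

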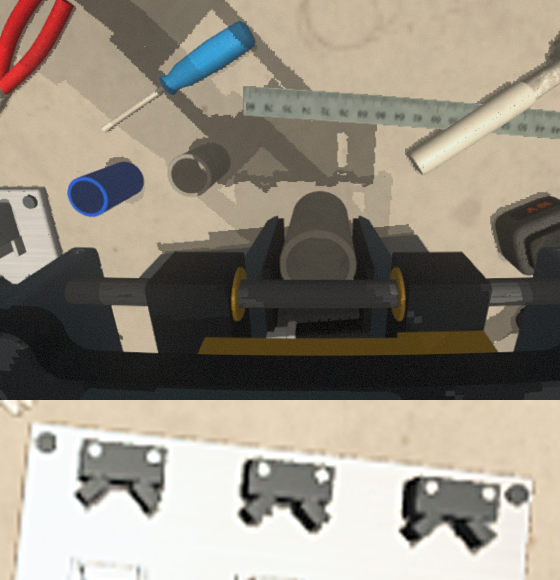

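The shell is held centred between the fingers (rim at about (318,258), as predicted). The other shell is still at (190,175). I work out the fixture geometry.

```bash
python3 - <<'E'
from h import *
c=eyes.calibration("top")
im=cv2.imread('pics/top0.png');hsv=cv2.cvtColor(im,cv2.COLOR_BGR2HSV)
m=((hsv[...,1]<30)&(hsv[...,2]>190)).astype(np.uint8)*255
m[:155]=0;m[260:]=0;m[:,:310]=0;m[:,475:]=0
m=cv2.morphologyEx(m,cv2.MORPH_CLOSE,np.ones((25,25)))
ct=max(cv2.findContours(m,0,1)[0],key=cv2.contourArea)
r=cv2.boxPoints(cv2.minAreaRect(ct));print(r.tolist())
R=[onz(c,*p,12)[:2] for p in r];print(np.round(R,1).tolist(),"centre",np.mean(R,0))
for i in range(4):
    d=R[(i+1)%4]-R[i];print(np.linalg.norm(d),np.degrees(np.arctan2(d[1],d[0])))
H=[onz(c,315+x/3.5,160+y/3.5,74)[:2] for x,y in[(457,258),(279,240),(108,222)]]
d=H[2]-H[0];print(np.round(H,1).tolist(),np.linalg.norm(d),np.degrees(np.arctan2(d[1],d[0])))
E
```

```text
[[314.893310546875, 234.78720092773438], [322.11962890625, 165.85931396484375], [467.8006591796875, 181.13232421875], [460.5743408203125, 250.06021118164062]]
[[438.6, 39.0], [608.0, 21.4], [571.0, -340.9], [400.6, -319.4]] centre [ 504.55040111 -149.97334168]
170.34308148509515 -5.921485142441698
364.22393926308706 -95.82947227908755
171.81887649718507 172.81074962470288
360.4229984596913 83.94357948119399
[[441.7, -264.2], [453.8, -145.5], [465.7, -32.7]] 232.73993107143366 84.07987006036146
```

```bash
python3 -m crank '[{"dx":0.012,"dy":-0.0616,"dz":0,"yaw":0},{"dx":0.012,"dy":-0.0616,"dz":0,"yaw":0},{"dx":0.012,"dy":-0.0616,"dz":0,"yaw":0},{"dx":0.012,"dy":-0.0616,"dz":0,"yaw":0},{"dx":0.012,"dy":-0.0616,"dz":0,"yaw":0},{"dx":0.012,"dy":-0.0616,"dz":0,"yaw":0},{"dx":0.012,"dy":-0.0616,"dz":0,"yaw":0},{"dx":0.012,"dy":-0.0616,"dz":0,"yaw":0},{"dx":0,"dy":0,"dz":0,"yaw":0},{"dx":0,"dy":0,"dz":0,"yaw":0}]'
python3 - <<'E'
from h import *
im,c=grab("wrist","w5.png")
print(telemetry.state()["ee_pos"],[np.round(proj(c,p)) for p in [(441.7,-264,74),(453.8,-145.5,74),(465.7,-32.7,74),(536.3,-40.1,80)]])
import pickle;pickle.dump(c,open('c5.pkl','wb'))
E
```

```text
time_s: 5.22
ee_pos: [531.1, -39.9, 177.2]
ee_rot: [180.0, -0.2, 173.7]
force: [-0.3, 0.4, -0.7]
gripper_width: 39.8
gripper_force: 24.9
[531.230164   -39.41189028 177.59074168] [array([ 48., 123.]), array([181., 119.]), array([318., 117.]), array([318., 202.])]
```

View pics/w5.png

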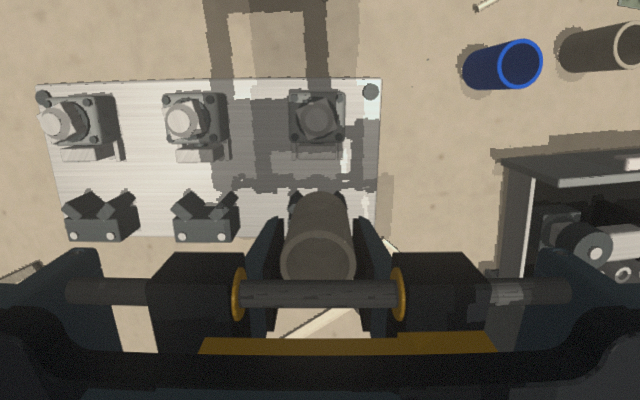

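The heads appear at (56,122), (181,121) and (318,118), matching the predictions, and shell 1 is over nest c. I lower it.

```bash
python3 -m crank '[{"dx":0,"dy":0,"dz":-0.03,"yaw":0},{"dx":0,"dy":0,"dz":-0.03,"yaw":0},{"dx":0,"dy":0,"dz":-0.03,"yaw":0},{"dx":0,"dy":0,"dz":-0.03,"yaw":0},{"dx":0,"dy":0,"dz":-0.015,"yaw":0},{"dx":0,"dy":0,"dz":-0.003,"yaw":0},{"dx":0,"dy":0,"dz":0,"yaw":0},{"dx":0,"dy":0,"dz":0,"yaw":0}]'
python3 -m crank '[{"dx":0,"dy":0,"dz":-0.001,"yaw":0},{"dx":0,"dy":0,"dz":-0.001,"yaw":0},{"dx":0,"dy":0,"dz":0,"yaw":0},{"dx":0,"dy":0,"dz":0,"yaw":0}]'
python3 - <<'E'
from h import *
im=cv2.imread('pics/w5.png')[85:150,30:350];cv2.imwrite('pics/w5c.png',cv2.resize(im,None,fx=2.5,fy=2.5,interpolation=cv2.INTER_CUBIC))
E
```

```text
time_s: 6.28
ee_pos: [532.7, -40.2, 69.2]
ee_rot: [180.0, 0.1, 173.8]
force: [0.3, 0.7, -1.6]
gripper_width: 39.5
gripper_force: 24.9
time_s: 6.78
ee_pos: [532.1, -40.2, 66.8]
ee_rot: [180.0, 0.0, 173.8]
force: [-0.2, 0.6, -1.1]
gripper_width: 39.2
gripper_force: 24.9
```

```bash
python3 -m crank '[{"dx":0,"dy":0,"dz":-0.002,"yaw":0},{"dx":0,"dy":0,"dz":0,"yaw":0},{"dx":0,"dy":0,"dz":0,"yaw":0}]'
python3 -m crank '[{"dx":0,"dy":0,"dz":-0.002,"yaw":0},{"dx":0,"dy":0,"dz":0,"yaw":0},{"dx":0,"dy":0,"dz":0,"yaw":0}]'
```

```text
time_s: 7.15
ee_pos: [532.1, -40.2, 65.1]
ee_rot: [180.0, -0.0, 173.8]
force: [0.5, 0.7, -1.1]
gripper_width: 39.6
gripper_force: 24.9
time_s: 7.52
ee_pos: [532.1, -40.2, 63.6]
ee_rot: [180.0, -0.0, 173.8]
force: [-0.4, -0.5, -1.9]
gripper_width: 39.6
gripper_force: 24.9
```

```bash
python3 -m crank '[{"dx":0,"dy":0,"dz":-0.001,"yaw":0},{"dx":0,"dy":0,"dz":0,"yaw":0},{"dx":0,"dy":0,"dz":0,"yaw":0}]'
python3 -m crank '[{"dx":0,"dy":0,"dz":0,"yaw":0},{"dx":0,"dy":0,"dz":0,"yaw":0},{"dx":0,"dy":0,"dz":0,"yaw":0},{"dx":0,"dy":0,"dz":0,"yaw":0},{"dx":0,"dy":0,"dz":0,"yaw":0}]' 1
python3 -m crank '[{"dx":0,"dy":0,"dz":0.03,"yaw":0},{"dx":0,"dy":0,"dz":0.05,"yaw":0},{"dx":0,"dy":0,"dz":0.06,"yaw":0},{"dx":-0.02,"dy":0.05,"dz":0.06,"yaw":0},{"dx":-0.02,"dy":0.06,"dz":0,"yaw":0},{"dx":-0.02,"dy":0.06,"dz":0,"yaw":0},{"dx":-0.02,"dy":0.06,"dz":0,"yaw":0},{"dx":-0.02,"dy":0.06,"dz":0,"yaw":0},{"dx":-0.02,"dy":0.06,"dz":0,"yaw":0},{"dx":0,"dy":0,"dz":0,"yaw":0}]'
python3 - <<'E'
from h import *
im,c=grab("wrist","w6.png")
print(telemetry.state()["ee_pos"],[np.round(proj(c,p)) for p in [(430,241,68),(430,241,0),(532,-40,80)]])
b=cv2.imread('pics/w5c.png')
cv2.imwrite('pics/m6.png',np.vstack([im[:,:,::-1],b[:,:640],np.hstack([b[:,640:],b[:,:640-b[:,640:].shape[1]]])])[:600])
E
```

```text
time_s: 7.9
ee_pos: [532.2, -40.2, 62.9]
ee_rot: [180.0, 0.0, 173.8]
force: [-0.3, 0.2, 0.5]
gripper_width: 39.6
gripper_force: 24.9
time_s: 8.52
ee_pos: [532.1, -40.2, 62.8]
ee_rot: [180.0, 0.0, 173.8]
force: [-0.8, -0.1, -0.1]
gripper_width: 86.6
gripper_force: 0.0
time_s: 9.78
ee_pos: [435.5, 241.1, 221.2]
ee_rot: [180.0, -0.0, 174.1]
force: [-0.0, -0.2, 0.0]
gripper_width: 90.9
gripper_force: 0.0
[436.04202939 239.47308041 221.20770084] [array([317., 174.]), array([317., 161.]), array([ 84., 287.])]
```

View pics/m6.png

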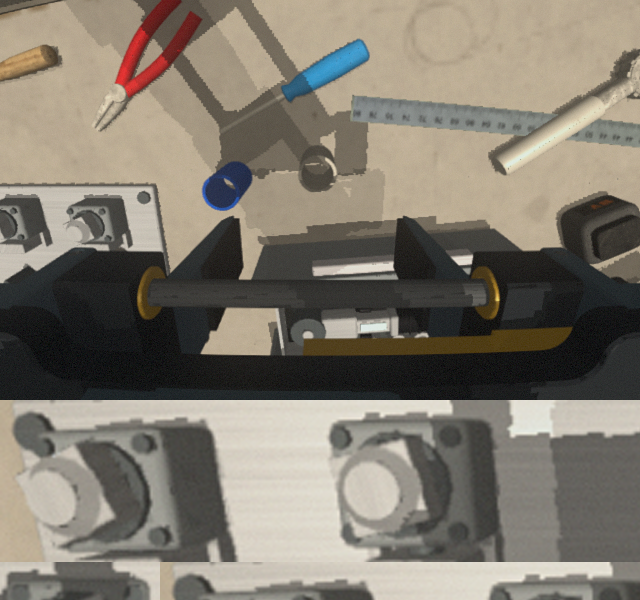

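Shell 2's rim is at (317,174) as predicted, with the blue decoy clear of it at (228,185). I pick it.

```bash
python3 -m crank '[{"dx":-0.002,"dy":0,"dz":-0.04,"yaw":0},{"dx":-0.002,"dy":0,"dz":-0.04,"yaw":0},{"dx":-0.002,"dy":0,"dz":-0.04,"yaw":0},{"dx":-0.001,"dy":0,"dz":-0.04,"yaw":0},{"dx":0,"dy":0,"dz":-0.04,"yaw":0},{"dx":0,"dy":0,"dz":-0.0125,"yaw":0},{"dx":0,"dy":0,"dz":0,"yaw":0},{"dx":0,"dy":0,"dz":0,"yaw":0}]'
python3 -m crank '[{"dx":0,"dy":0,"dz":0,"yaw":0},{"dx":0,"dy":0,"dz":0,"yaw":0},{"dx":0,"dy":0,"dz":0,"yaw":0},{"dx":0,"dy":0,"dz":0,"yaw":0},{"dx":0,"dy":0,"dz":0,"yaw":0},{"dx":0,"dy":0,"dz":0,"yaw":0}]' 0 25
python3 -m crank '[{"dx":0,"dy":0,"dz":0.04,"yaw":0},{"dx":0,"dy":0,"dz":0.04,"yaw":0},{"dx":0,"dy":0,"dz":0.04,"yaw":0},{"dx":0,"dy":0,"dz":0.04,"yaw":0},{"dx":0,"dy":0,"dz":0,"yaw":0},{"dx":0,"dy":0,"dz":0,"yaw":0}]'
python3 - <<'E'
from h import *
im,c=grab("wrist","w7.png")
p=telemetry.state()["ee_pos"]
print(p,np.round(proj(c,p+[0,0,18])),np.abs(cv2.imread('pics/w4.png')[225:282,275:360].astype(float)-im[225:282,275:360,::-1]).mean())
E
```

```text
time_s: 10.82
ee_pos: [432.1, 238.8, 52.5]
ee_rot: [179.9, 0.1, 173.8]
force: [-0.2, 0.1, -0.3]
gripper_width: 91.3
gripper_force: 0.0
time_s: 11.58
ee_pos: [431.1, 238.7, 51.3]
ee_rot: [180.0, 0.0, 173.8]
force: [-0.3, 0.4, -0.1]
gripper_width: 39.6
gripper_force: 24.9
time_s: 12.32
ee_pos: [430.2, 238.1, 178.1]
ee_rot: [-179.9, -0.1, 173.8]
force: [-0.8, -0.2, -0.8]
gripper_width: 39.5
gripper_force: 24.9
[430.03469995 238.02305487 177.75383975] [318. 263.] 5.780736154110767
```

```bash
python3 -m crank '[{"dx":0.014,"dy":-0.061,"dz":0,"yaw":0},{"dx":0.014,"dy":-0.061,"dz":0,"yaw":0},{"dx":0.014,"dy":-0.061,"dz":0,"yaw":0},{"dx":0.014,"dy":-0.061,"dz":0,"yaw":0},{"dx":0.014,"dy":-0.061,"dz":0,"yaw":0},{"dx":0.014,"dy":-0.061,"dz":0,"yaw":0},{"dx":0.014,"dy":-0.061,"dz":0,"yaw":0},{"dx":0.0135,"dy":-0.061,"dz":0,"yaw":0},{"dx":0,"dy":0,"dz":0,"yaw":0},{"dx":0,"dy":0,"dz":0,"yaw":0}]'
python3 -m crank '[{"dx":0,"dy":0,"dz":-0.03,"yaw":0},{"dx":0,"dy":0,"dz":-0.03,"yaw":0},{"dx":0,"dy":0,"dz":-0.03,"yaw":0},{"dx":0,"dy":0,"dz":-0.03,"yaw":0},{"dx":0,"dy":0,"dz":-0.015,"yaw":0},{"dx":0,"dy":0,"dz":-0.003,"yaw":0},{"dx":0,"dy":0,"dz":-0.003,"yaw":0},{"dx":0,"dy":0,"dz":0,"yaw":0},{"dx":0,"dy":0,"dz":0,"yaw":0}]'
python3 -m crank '[{"dx":0,"dy":0,"dz":-0.001,"yaw":0},{"dx":0,"dy":0,"dz":0,"yaw":0},{"dx":0,"dy":0,"dz":0,"yaw":0}]'
```

```text
time_s: 13.62
ee_pos: [519.3, -151.3, 177.8]
ee_rot: [179.9, -0.2, 173.8]
force: [0.7, -0.1, -1.2]
gripper_width: 39.3
gripper_force: 24.9
time_s: 14.75
ee_pos: [520.5, -152.0, 67.0]
ee_rot: [-180.0, 0.1, 173.8]
force: [-0.8, 0.5, 0.5]
gripper_width: 39.6
gripper_force: 24.9
time_s: 15.12
ee_pos: [520.2, -151.9, 65.7]
ee_rot: [180.0, 0.0, 173.8]
force: [-0.8, 0.2, -0.9]
gripper_width: 39.8
gripper_force: 24.9
```

```bash
python3 -m crank '[{"dx":0,"dy":0,"dz":-0.002,"yaw":0},{"dx":0,"dy":0,"dz":-0.001,"yaw":0},{"dx":0,"dy":0,"dz":0,"yaw":0},{"dx":0,"dy":0,"dz":0,"yaw":0}]'
python3 -m crank '[{"dx":0,"dy":0,"dz":0,"yaw":0},{"dx":0,"dy":0,"dz":0,"yaw":0},{"dx":0,"dy":0,"dz":0,"yaw":0},{"dx":0,"dy":0,"dz":0,"yaw":0},{"dx":0,"dy":0,"dz":0,"yaw":0}]' 1
python3 -m crank '[{"dx":0,"dy":0,"dz":0.03,"yaw":0},{"dx":0,"dy":0,"dz":0.05,"yaw":0},{"dx":0,"dy":0,"dz":0.06,"yaw":0},{"dx":0,"dy":0.035,"dz":0.02,"yaw":0},{"dx":0,"dy":0.035,"dz":0,"yaw":0},{"dx":0,"dy":0,"dz":0,"yaw":0},{"dx":0,"dy":0,"dz":0,"yaw":0}]'
python3 - <<'E'
from h import *
im,c=grab("wrist","w8.png")
import pickle;pickle.dump(c,open('c8.pkl','wb'))
H=[(453.8,-145.5,74),(465.7,-32.7,74)]
P=[proj(c,p) for p in H+[(519.4,-152.4,80),(531.3,-39.6,80)]];print(telemetry.state()["ee_pos"],np.round(P,1))
cv2.imwrite('pics/w8c.png',cv2.resize(im[60:260,170:470,::-1],None,fx=2.6,fy=2.6,interpolation=cv2.INTER_CUBIC))
E
```

```text
time_s: 15.62
ee_pos: [520.2, -151.8, 63.3]
ee_rot: [180.0, 0.0, 173.8]
force: [-0.4, -0.1, -0.6]
gripper_width: 39.5
gripper_force: 24.9
time_s: 16.25
ee_pos: [520.2, -151.8, 63.3]
ee_rot: [180.0, 0.0, 173.8]
force: [-0.1, 0.7, -0.5]
gripper_width: 86.6
gripper_force: 0.0
time_s: 17.12
ee_pos: [520.1, -96.2, 191.1]
ee_rot: [-180.0, -0.0, 173.8]
force: [0.6, -0.2, -0.8]
gripper_width: 91.2
gripper_force: 0.0
[520.1544984  -96.41451019 191.05468236] [[253.2 122. ]
 [384.1 121.6]
 [256.4 196.6]
 [381.4 196.2]]
```

View pics/w8c.png

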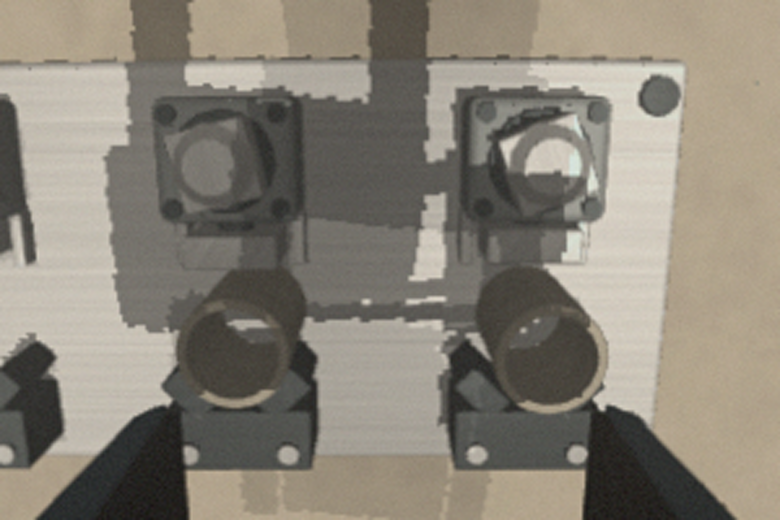

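Both shells stand in their nests, c and b, with rims at crop (234,352) and (550,352). Head tops are at crop (208,167) and (552,168). I zoom once on the two heads for their yaw.

```bash
python3 - <<'E'
from h import *
import pickle;c=pickle.load(open('c8.pkl','rb'))
for n,p,z in [("hb",(250,124.2),74),("hc",(382.3,124.6),74),("sb",(260,195.4),80),("sc",(381.5,195.4),80)]: print(n,np.round(onz(c,*p,z),1))
im=cv2.imread('pics/w8.png')
def f(x,y):
    a=cv2.resize(im[y:y+50,x:x+50],None,fx=8,fy=8,interpolation=cv2.INTER_CUBIC)
    l=cv2.cvtColor(a,cv2.COLOR_BGR2GRAY);return cv2.createCLAHE(3,(3,3)).apply(l)
cv2.imwrite('pics/heads.png',np.hstack([f(228,98),f(356,98)]))
E
```

```text
hb [ 455.3 -148.6   74. ]
hc [468.1 -34.4  74. ]
sb [ 518.6 -149.    80. ]
sc [530.6 -39.5  80. ]
```

View pics/heads.png

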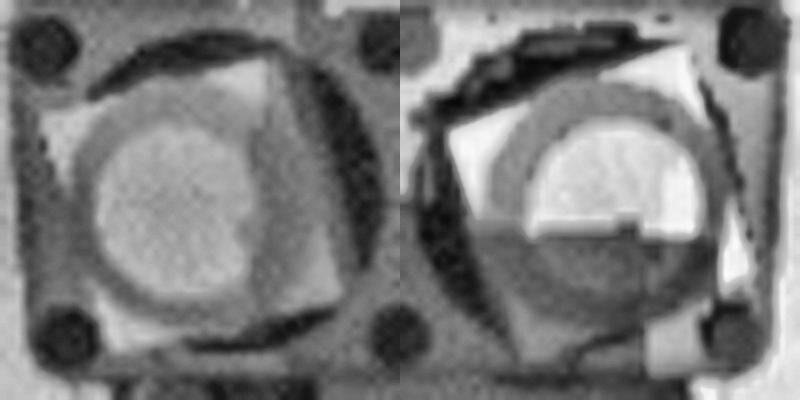

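Head b's shoulder corners are at (40,118), (268,58), (345,300) and (115,350), so its yaw is 15.6° in the tool frame. Head c's are about (450,130), (690,45) and (515,360), giving about 17.5°. In world yaw that is about 9.4° for b and about 11.3° for c. Next is the wrench.

```bash
python3 -m crank '[{"dx":0.006,"dy":0.03,"dz":0.005,"yaw":-1},{"dx":0.006,"dy":0.03,"dz":0.005,"yaw":-1},{"dx":0.006,"dy":0.03,"dz":0.005,"yaw":-1},{"dx":0.006,"dy":0.03,"dz":0.005,"yaw":-1},{"dx":0.006,"dy":0.03,"dz":0.005,"yaw":-1},{"dx":0.006,"dy":0.03,"dz":0.005,"yaw":-1},{"dx":0.006,"dy":0.03,"dz":0.005,"yaw":-1},{"dx":0.006,"dy":0.03,"dz":0.005,"yaw":-1},{"dx":0.006,"dy":0.03,"dz":0.005,"yaw":-1},{"dx":0.006,"dy":0.03,"dz":0.005,"yaw":-1}]' 1
python3 -m crank '[{"dx":0.006,"dy":0.035,"dz":0,"yaw":-1},{"dx":0.006,"dy":0.035,"dz":0,"yaw":-1},{"dx":0.006,"dy":0.035,"dz":0,"yaw":-1},{"dx":0.006,"dy":0.035,"dz":0,"yaw":-1},{"dx":0.006,"dy":0.035,"dz":0,"yaw":-1},{"dx":0.006,"dy":0.04,"dz":0,"yaw":-1},{"dx":0.006,"dy":0.04,"dz":0,"yaw":-1},{"dx":0,"dy":0,"dz":0,"yaw":0},{"dx":0,"dy":0,"dz":0,"yaw":0}]'
python3 - <<'E'
from h import *
t=eyes.calibration("top")
for n,p,z in [("grip",(183.7,158.9),86),("end",(149.4,158),86),("head",(240.9,160),100),("lipL",(130+103/3.5,120+262/3.5),86),("lipR",(130+360/3.5,120+272/3.5),86)]: print(n,np.round(onz(t,*p,z),1))
im,c=grab("wrist","w9.png")
import pickle;pickle.dump(c,open('c9.pkl','wb'))
p=onz(t,183.7,158.9,86)
print(telemetry.state()["ee_pos"],np.round([proj(c,q) for q in [p,p+[0,80,0],p+[0,-35,0],p+[13,0,0],p-[13,0,0]]]))
E
```

```text
time_s: 18.42
ee_pos: [568.7, 144.0, 231.0]
ee_rot: [-180.0, 0.0, 123.6]
force: [0.2, -0.2, 0.2]
gripper_width: 91.4
gripper_force: 0.0
time_s: 19.55
ee_pos: [602.1, 347.0, 230.7]
ee_rot: [-180.0, 0.1, 88.8]
force: [-0.4, -0.0, -0.1]
gripper_width: 91.6
gripper_force: 0.0
grip [613.8 342.2  86. ]
end [616.3 423.3  86. ]
head [608.8 206.6 100. ]
lipL [530.4 397.1  86. ]
lipR [524.  226.3  86. ]
[602.04273956 346.78632889 231.00385764] [[329. 186.]
 [328. 104.]
 [329. 219.]
 [342. 186.]
 [316. 186.]]
```

View pics/w9.png

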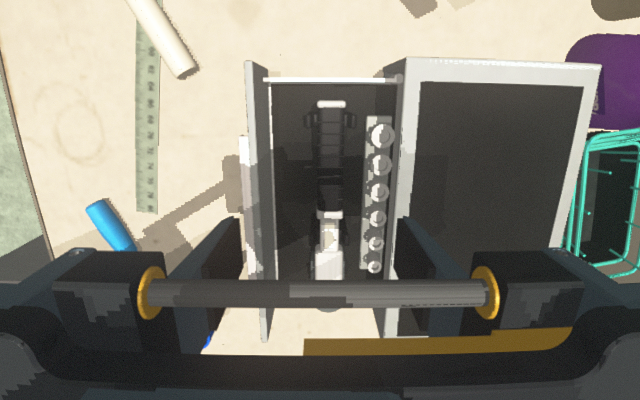

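The drawer view shows the handle end at (331,102), the collar at (329,215) and the sockets rail at column 380. The grip point is about (614.5,343.5), wrench yaw about -92°. I use a half opening to stay clear of the sockets.

```bash
python3 -m crank '[{"dx":0.004,"dy":-0.0015,"dz":-0.03,"yaw":-0.16},{"dx":0.004,"dy":-0.0015,"dz":-0.03,"yaw":0},{"dx":0.004,"dy":-0.0015,"dz":-0.03,"yaw":0},{"dx":0.0035,"dy":0,"dz":-0.03,"yaw":0},{"dx":0,"dy":0,"dz":-0.03,"yaw":0},{"dx":0,"dy":0,"dz":0,"yaw":0},{"dx":0,"dy":0,"dz":0,"yaw":0}]' 0.5 40
python3 -m crank '[{"dx":0,"dy":0,"dz":-0.01,"yaw":0},{"dx":0,"dy":0,"dz":-0.01,"yaw":0},{"dx":0,"dy":0,"dz":-0.01,"yaw":0},{"dx":0,"dy":0,"dz":-0.01,"yaw":0},{"dx":0,"dy":0,"dz":-0.01,"yaw":0},{"dx":0,"dy":0,"dz":-0.008,"yaw":0},{"dx":0,"dy":0,"dz":0,"yaw":0},{"dx":0,"dy":0,"dz":0,"yaw":0}]'
```

```text
time_s: 20.48
ee_pos: [614.9, 344.2, 112.6]
ee_rot: [179.9, -0.0, 88.0]
force: [-0.2, 0.4, -0.1]
gripper_width: 45.5
gripper_force: 0.0
time_s: 21.48
ee_pos: [614.4, 344.7, 65.1]
ee_rot: [180.0, -0.0, 88.0]
force: [-0.4, 0.2, 0.2]
gripper_width: 45.9
gripper_force: 0.0
```

```bash
python3 -m crank '[{"dx":0,"dy":0,"dz":-0.002,"yaw":0},{"dx":0,"dy":0,"dz":0,"yaw":0},{"dx":0,"dy":0,"dz":0,"yaw":0}]'
python3 -m crank '[{"dx":0,"dy":0,"dz":0,"yaw":0},{"dx":0,"dy":0,"dz":0,"yaw":0},{"dx":0,"dy":0,"dz":0,"yaw":0},{"dx":0,"dy":0,"dz":0,"yaw":0},{"dx":0,"dy":0,"dz":0,"yaw":0},{"dx":0,"dy":0,"dz":0,"yaw":0}]' 0 55
python3 - <<'E'
from h import *
s=telemetry.state();print({k:np.round(s[k],2) for k in s})
E
```

```text
time_s: 21.85
ee_pos: [614.2, 344.6, 63.4]
ee_rot: [180.0, -0.0, 88.0]
force: [1.1, 0.3, -0.0]
gripper_width: 45.1
gripper_force: 0.0
time_s: 22.6
ee_pos: [614.2, 344.6, 63.3]
ee_rot: [180.0, -0.0, 88.0]
force: [-1.2, 0.3, 0.9]
gripper_width: 25.4
gripper_force: 55.0
{'time_s': np.float64(22.6), 'qpos': array([28.36, 36.51, 82.61, -0.  , 60.87, 30.37]), 'qvel': array([ 0.07,  0.04,  0.13,  0.01, -0.07, -0.09]), 'effort': array([-4.000e-02, -5.499e+01, -2.096e+01,  3.000e-02, -0.000e+00,
       -4.000e-02]), 'ee_pos': array([614.2 , 344.6 ,  63.31]), 'ee_rot': array([179.99,  -0.  ,  87.99]), 'force': array([-1.15,  0.3 ,  0.87]), 'torque': array([-0.07,  0.07, -0.09]), 'gripper_force': np.float64(54.96), 'gripper_width': np.float64(25.42)}
```

```bash
python3 -m crank '[{"dx":0,"dy":0,"dz":0.008,"yaw":0},{"dx":0,"dy":0,"dz":0.015,"yaw":0},{"dx":0,"dy":0,"dz":0.025,"yaw":0},{"dx":0,"dy":0,"dz":0.03,"yaw":0},{"dx":0,"dy":0,"dz":0.03,"yaw":0},{"dx":0,"dy":0,"dz":0.03,"yaw":0},{"dx":0,"dy":0,"dz":0.012,"yaw":0},{"dx":0,"dy":0,"dz":0,"yaw":0},{"dx":0,"dy":0,"dz":0,"yaw":0}]'
python3 - <<'E'
from h import *
s=telemetry.state();print({k:np.round(s[k],2) for k in ("ee_pos","force","torque","gripper_width")})
grab("wrist","w10.png");grab("top","t10.png")
E
python3 -m crank '[{"dx":-0.01,"dy":-0.014,"dz":0,"yaw":0.26},{"dx":-0.02,"dy":-0.028,"dz":0,"yaw":0.26},{"dx":-0.025,"dy":-0.036,"dz":0,"yaw":0.26},{"dx":-0.025,"dy":-0.036,"dz":0,"yaw":0.26},{"dx":-0.025,"dy":-0.036,"dz":0,"yaw":0.26},{"dx":-0.025,"dy":-0.036,"dz":0,"yaw":0.26},{"dx":-0.025,"dy":-0.036,"dz":0,"yaw":0.26},{"dx":-0.025,"dy":-0.036,"dz":0,"yaw":0.26},{"dx":-0.025,"dy":-0.036,"dz":0,"yaw":0.26},{"dx":-0.012,"dy":-0.014,"dz":0,"yaw":0.26}]'
python3 -m crank '[{"dx":0,"dy":0,"dz":0,"yaw":0},{"dx":0,"dy":0,"dz":0,"yaw":0},{"dx":0,"dy":0,"dz":0,"yaw":0}]'
python3 - <<'E'
from h import *
for _ in range(3):
    s=telemetry.state();print({k:np.round(s[k],2) for k in ("ee_pos","ee_rot","force","torque")});im,c=grab("wrist","w11.png")
grab("scene","s11.png");grab("top","t11.png")
E
```

```text
time_s: 23.72
ee_pos: [613.6, 344.2, 181.9]
ee_rot: [-179.9, 0.1, 88.0]
force: [0.6, -0.3, -5.3]
gripper_width: 25.4
gripper_force: 55.0
{'ee_pos': array([613.57, 344.22, 181.92]), 'force': array([ 0.64, -0.3 , -5.35]), 'torque': array([0.09, 0.05, 0.01]), 'gripper_width': np.float64(25.4)}
time_s: 25.08
ee_pos: [438.0, 96.2, 183.2]
ee_rot: [-179.9, 0.0, 101.0]
force: [-0.2, -0.1, -4.4]
gripper_width: 25.7
gripper_force: 55.0
time_s: 25.45
ee_pos: [441.0, 98.6, 183.3]
ee_rot: [180.0, -0.0, 101.0]
force: [-0.5, 0.4, -3.8]
gripper_width: 26.0
gripper_force: 55.0
{'ee_pos': array([441.  ,  98.64, 183.28]), 'ee_rot': array([ 1.7998e+02, -1.0000e-02,  1.0102e+02]), 'force': array([-0.48,  0.43, -3.85]), 'torque': array([ 0.15,  0.13, -0.03])}
{'ee_pos': array([440.95,  98.64, 183.22]), 'ee_rot': array([ 1.7999e+02, -1.0000e-02,  1.0102e+02]), 'force': array([-0.01,  0.55, -4.92]), 'torque': array([0.13, 0.09, 0.06])}
{'ee_pos': array([440.9 ,  98.61, 183.18]), 'ee_rot': array([180.  ,  -0.  , 101.03]), 'force': array([-0.3 , -0.13, -4.31]), 'torque': array([0.15, 0.1 , 0.06])}
```

```bash
python3 -m crank '[{"dx":0,"dy":0,"dz":-0.02,"yaw":0},{"dx":0,"dy":0,"dz":-0.02,"yaw":0},{"dx":0,"dy":0,"dz":-0.02,"yaw":0},{"dx":0,"dy":0,"dz":-0.01,"yaw":0},{"dx":0,"dy":0,"dz":0,"yaw":0},{"dx":0,"dy":0,"dz":0,"yaw":0}]'
python3 -m crank '[{"dx":0,"dy":0,"dz":-0.005,"yaw":0},{"dx":0,"dy":0,"dz":-0.005,"yaw":0},{"dx":0,"dy":0,"dz":0,"yaw":0},{"dx":0,"dy":0,"dz":0,"yaw":0}]'
python3 -m crank '[{"dx":0,"dy":0,"dz":-0.005,"yaw":0},{"dx":0,"dy":0,"dz":0,"yaw":0},{"dx":0,"dy":0,"dz":0,"yaw":0}]'
```

```text
time_s: 26.45
ee_pos: [441.2, 98.3, 127.8]
ee_rot: [179.9, 0.0, 101.0]
force: [0.6, -0.3, -4.1]
gripper_width: 25.6
gripper_force: 55.0
time_s: 26.95
ee_pos: [440.6, 98.2, 119.3]
ee_rot: [180.0, 0.0, 101.0]
force: [-0.2, 0.3, -4.5]
gripper_width: 25.9
gripper_force: 55.0
time_s: 27.32
ee_pos: [440.5, 97.9, 115.2]
ee_rot: [-180.0, 0.0, 101.0]
force: [0.6, -1.8, -4.9]
gripper_width: 25.9
gripper_force: 55.0
```

```bash
python3 -m crank '[{"dx":0,"dy":0,"dz":-0.005,"yaw":0},{"dx":0,"dy":0,"dz":0,"yaw":0},{"dx":0,"dy":0,"dz":0,"yaw":0}]'
python3 -m crank '[{"dx":0,"dy":0,"dz":-0.005,"yaw":0},{"dx":0,"dy":0,"dz":0,"yaw":0},{"dx":0,"dy":0,"dz":0,"yaw":0}]'
```

```text
time_s: 27.7
ee_pos: [440.6, 97.9, 111.2]
ee_rot: [-180.0, 0.0, 101.0]
force: [1.4, -2.6, -4.8]
gripper_width: 25.9
gripper_force: 55.0
time_s: 28.08
ee_pos: [440.6, 98.0, 107.2]
ee_rot: [-180.0, 0.0, 101.0]
force: [1.1, -4.4, -5.7]
gripper_width: 25.9
gripper_force: 55.0
```

```bash
python3 -m crank '[{"dx":0.0005,"dy":-0.002,"dz":0,"yaw":0},{"dx":0,"dy":0,"dz":0,"yaw":0},{"dx":0,"dy":0,"dz":0,"yaw":0}]'
python3 -m crank '[{"dx":0,"dy":0,"dz":-0.005,"yaw":0},{"dx":0,"dy":0,"dz":0,"yaw":0},{"dx":0,"dy":0,"dz":0,"yaw":0}]'
```

```text
time_s: 28.45
ee_pos: [440.9, 96.9, 107.3]
ee_rot: [180.0, -0.0, 101.0]
force: [-0.3, 0.1, -4.5]
gripper_width: 26.2
gripper_force: 55.0
time_s: 28.82
ee_pos: [441.0, 96.6, 103.2]
ee_rot: [180.0, -0.0, 101.0]
force: [-0.6, -0.1, -3.5]
gripper_width: 25.8
gripper_force: 55.0
```

```bash
python3 - <<'E'
import numpy as np
def pr(a,b,st):
    t=np.arange(a,b-.01,-st)
    for p,q in zip(t[:-1],t[1:]):
        p,q=np.radians([p,q]);print(round(np.degrees(q),1),np.round(135/800*(np.cos(q)-np.cos(p)),4),np.round(135/800*(np.sin(q)-np.sin(p)),4))
pr(101,66,5);print();pr(66,46,2)
E
```

```text
96.0 0.0146 0.0022
91.0 0.0147 0.0009
86.0 0.0147 -0.0004
81.0 0.0146 -0.0017
76.0 0.0144 -0.0029
71.0 0.0141 -0.0042
66.0 0.0137 -0.0054

64.0 0.0053 -0.0025
62.0 0.0052 -0.0027
60.0 0.0052 -0.0029
58.0 0.005 -0.003
56.0 0.0049 -0.0032
54.0 0.0048 -0.0034
52.0 0.0047 -0.0035
50.0 0.0046 -0.0037
48.0 0.0044 -0.0039
46.0 0.0043 -0.004
```

```bash
python3 -m crank '[{"dx":0.0146,"dy":0.0022,"dz":0,"yaw":-1},{"dx":0,"dy":0,"dz":0,"yaw":0},{"dx":0.0147,"dy":0.0009,"dz":0,"yaw":-1},{"dx":0,"dy":0,"dz":0,"yaw":0},{"dx":0,"dy":0,"dz":0,"yaw":0}]'
python3 -m crank '[{"dx":0.0147,"dy":-0.0004,"dz":0,"yaw":-1},{"dx":0,"dy":0,"dz":0,"yaw":0},{"dx":0.0146,"dy":-0.0017,"dz":0,"yaw":-1},{"dx":0,"dy":0,"dz":0,"yaw":0},{"dx":0,"dy":0,"dz":0,"yaw":0}]'
python3 -m crank '[{"dx":0.0144,"dy":-0.0029,"dz":0,"yaw":-1},{"dx":0,"dy":0,"dz":0,"yaw":0},{"dx":0,"dy":0,"dz":0,"yaw":0}]'; python3 -c "
from h import *;print(telemetry.state()['torque'])"
```

```text
time_s: 29.45
ee_pos: [463.7, 99.3, 103.1]
ee_rot: [-180.0, -0.0, 91.1]
force: [-2.4, 2.4, -5.7]
gripper_width: 25.5
gripper_force: 55.0
time_s: 30.08
ee_pos: [487.0, 97.7, 103.2]
ee_rot: [-179.9, -0.0, 81.1]
force: [-2.9, 3.6, -5.5]
gripper_width: 25.5
gripper_force: 55.0
time_s: 30.45
ee_pos: [498.5, 95.4, 103.1]
ee_rot: [-179.9, -0.0, 76.1]
force: [-2.3, 5.3, -5.0]
gripper_width: 25.7
gripper_force: 55.0
[ 1.18547499  0.65000214 -0.31364134]
```

```bash
python3 -m crank '[{"dx":0.0141,"dy":-0.0027,"dz":0,"yaw":-1},{"dx":0,"dy":0,"dz":0,"yaw":0},{"dx":0,"dy":0,"dz":0,"yaw":0}]'
python3 -m crank '[{"dx":0.0137,"dy":-0.0054,"dz":0,"yaw":-1},{"dx":0,"dy":0,"dz":0,"yaw":0},{"dx":0,"dy":0,"dz":0,"yaw":0}]'; python3 -c "
from h import *;print(telemetry.state()['torque'])"
```

```text
time_s: 30.82
ee_pos: [509.5, 92.4, 102.9]
ee_rot: [-179.9, 0.1, 71.1]
force: [-4.4, -0.2, -6.9]
gripper_width: 25.6
gripper_force: 55.0
time_s: 31.2
ee_pos: [520.5, 88.2, 102.9]
ee_rot: [-179.9, 0.1, 66.1]
force: [-5.6, -0.2, -7.7]
gripper_width: 25.7
gripper_force: 55.0
[ 0.29734135  0.96211911 -0.13908156]
```

```bash
cat > t.py <<'E'
from h import *
s=telemetry.state();a=np.radians(s['ee_rot'][2]);f=s['force']
print('T=%.1f R=%.1f mz=%.2f'%(-(f[0]*np.sin(a)-f[1]*np.cos(a)),f[0]*np.cos(a)+f[1]*np.sin(a),s['torque'][2]),s['ee_rot'][2])
E
python3 -m crank '[{"dx":0.0053,"dy":-0.0025,"dz":0,"yaw":-0.4},{"dx":0,"dy":0,"dz":0,"yaw":0}]'|grep force: ;python3 t.py
python3 -m crank '[{"dx":0.0052,"dy":-0.0027,"dz":0,"yaw":-0.4},{"dx":0,"dy":0,"dz":0,"yaw":0}]'|grep force: ;python3 t.py
```

```text
force: [-5.8, 0.0, -6.9]
gripper_force: 55.0
T=5.2 R=-2.5 mz=0.06 64.11658215483494
force: [-5.7, 0.4, -6.4]
gripper_force: 55.0
T=5.2 R=-2.3 mz=0.08 62.11846083703337
```

```bash
python3 -m crank '[{"dx":0.0052,"dy":-0.0029,"dz":0,"yaw":-0.4},{"dx":0,"dy":0,"dz":0,"yaw":0}]'|grep ' *force: ' ;python3 t.py
```

```text
force: [-6.5, -0.8, -6.9]
gripper_force: 55.0
T=5.2 R=-4.0 mz=0.12 60.11957078341357
```

```bash
python3 -m crank '[{"dx":0.0025,"dy":-0.0015,"dz":0,"yaw":-0.2},{"dx":0,"dy":0,"dz":0,"yaw":0}]'|grep ' *force: ' ;python3 t.py
```

```text
force: [-5.5, 0.7, -7.5]
gripper_force: 55.0
T=5.1 R=-2.2 mz=0.23 59.154838092100306
```

```bash
sed -i "s/^print(/print('M=%.2f'%(.135*-(f[0]*np.sin(a)-f[1]*np.cos(a))+s['torque'][2]),/" t.py; python3 -m crank '[{"dx":0.0025,"dy":-0.0015,"dz":0,"yaw":-0.2},{"dx":0,"dy":0,"dz":0,"yaw":0}]' >/dev/null;python3 t.py
```

```text
M=0.98 T=5.7 R=-2.9 mz=0.21 58.16329129482839
```

```bash
python3 -m crank '[{"dx":0.0025,"dy":-0.0015,"dz":0,"yaw":-0.2},{"dx":0,"dy":0,"dz":0,"yaw":0}]' >/dev/null;python3 t.py
```

```text
M=1.09 T=6.1 R=-3.3 mz=0.27 57.16900567888761
```

```bash
python3 -m crank '[{"dx":0.0025,"dy":-0.0015,"dz":0,"yaw":-0.2},{"dx":0,"dy":0,"dz":0,"yaw":0}]' >/dev/null;python3 t.py
```

```text
M=1.05 T=5.4 R=-3.2 mz=0.33 56.17915266753282
```

```bash
python3 -m crank '[{"dx":0.0025,"dy":-0.0015,"dz":0,"yaw":-0.2},{"dx":0,"dy":0,"dz":0,"yaw":0}]' >/dev/null;python3 t.py
```

```text
M=1.10 T=5.6 R=-3.1 mz=0.34 55.18621813704688
```

```bash
python3 -m crank '[{"dx":0.0025,"dy":-0.0016,"dz":0,"yaw":-0.2},{"dx":0,"dy":0,"dz":0,"yaw":0}]' >/dev/null;python3 t.py
```

```text
M=1.08 T=5.5 R=-3.5 mz=0.34 54.191165747549356
```

```bash
python3 -m crank '[{"dx":0.0024,"dy":-0.0017,"dz":0,"yaw":-0.2},{"dx":0,"dy":0,"dz":0,"yaw":0}]' >/dev/null;python3 t.py
```

```text
M=1.22 T=6.0 R=-3.8 mz=0.40 53.19369138843976
```

```bash
python3 - <<'E'
from h import *
s=telemetry.state();a=np.radians(s['ee_rot'][2]);print(s['ee_pos'],s['ee_pos'][:2]-135*np.array([np.cos(a),np.sin(a)]))
grab("wrist","w12.png")
for n in("w11","w12"):
    g=cv2.cvtColor(cv2.imread(f'pics/{n}.png'),cv2.COLOR_BGR2GRAY)
    for v in range(100,250,15):
        r=g[v,260:390];print(n,v,' '.join('%d'%x for x in r[::5]))
E
```

```text
[546.24200346  73.32409142 102.69938926] [465.36191583 -34.76573892]
w11 100 236 190 207 205 206 204 207 204 205 207 203 205 206 205 198 194 200 206 202 204 204 200 207 205 205 203
w11 115 199 213 205 202 206 137 177 203 202 200 197 197 195 189 189 185 181 169 172 200 200 198 203 202 202 203
w11 130 205 207 183 203 203 161 51 60 67 72 70 67 69 72 71 68 58 56 176 205 202 204 203 193 201 204
w11 145 200 195 204 198 203 195 54 50 52 62 67 67 68 68 67 64 49 48 175 202 181 198 184 202 190 203
w11 160 100 100 98 100 102 98 67 47 64 59 62 62 65 58 62 58 46 61 99 103 103 102 179 180 177 179
w11 175 99 100 101 97 100 99 70 46 53 55 57 56 54 58 59 55 46 68 100 98 99 103 176 176 174 176
w11 190 97 98 96 98 96 99 75 30 54 53 55 52 57 58 48 49 43 81 99 97 102 100 179 179 176 174
w11 205 99 96 98 96 101 97 99 24 27 32 29 25 30 28 28 34 32 86 98 100 98 101 174 174 178 174
w11 220 98 96 94 93 59 49 38 27 22 26 27 25 27 25 31 31 29 30 52 62 170 172 174 171 173 177
w11 235 97 95 98 52 41 41 31 24 22 24 23 22 32 30 22 28 32 29 42 49 53 155 175 178 174 175
w12 100 186 184 180 178 177 176 184 184 189 182
[... 236 characters left out ...]
53 51 66 163 161 160 160 160 163 165 166
w12 145 162 161 160 165 167 169 46 50 59 63 56 59 56 53 58 48 42 65 162 160 163 162 163 161 165 166
w12 160 163 165 164 164 159 160 74 43 54 48 46 47 48 51 51 43 36 97 161 158 160 157 161 161 161 161
w12 175 163 163 162 165 163 158 110 41 49 44 49 46 43 44 45 41 35 129 160 163 159 159 160 161 164 160
w12 190 92 93 96 89 87 82 69 36 43 45 46 40 44 46 42 33 34 74 94 93 93 89 101 89 92 93
w12 205 92 92 94 91 92 93 86 36 37 39 41 37 42 40 40 34 32 81 94 106 161 162 161 163 90 93
w12 220 88 91 95 92 56 45 43 26 33 38 40 32 32 35 42 36 30 35 45 60 174 161 160 160 88 85
w12 235 88 92 88 43 39 42 28 28 16 20 14 26 24 17 24 25 25 23 36 45 47 119 189 212 101 98
```

```bash
cat > t.py <<'E'
from h import *
L=[]
for _ in range(6):
    eyes.grab_frame("top");s=telemetry.state();a=np.radians(s['ee_rot'][2]);f=s['force']
    T=-(f[0]*np.sin(a)-f[1]*np.cos(a));L.append([.135*T+s['torque'][2],T,f[0]*np.cos(a)+f[1]*np.sin(a),f[2],s['torque'][2],s['ee_rot'][2]])
print('M T R z mz yaw',np.round(np.mean(L,0),2),'sd',np.round(np.std(L,0)[:2],2))
E
python3 t.py
python3 - <<'E'
from h import *
t=cv2.imread('pics/t11.png');im,c=grab("top","t12.png");im=im[:,:,::-1]
# shell c rim region brightness moved? report where differences lie
for n,p in [("c",(530.6,-39.5,80)),("cn",(537.4,-42,80)),("b",(518.6,-149,80)),("hc",(466,-34.8,130))]: print(n,np.round(proj(c,p),1))
g=cv2.cvtColor(im,cv2.COLOR_BGR2GRAY);g0=cv2.cvtColor(t,cv2.COLOR_BGR2GRAY)
for v in range(182,216,2): print(v,' '.join('%3d'%x for x in g[v,335:372:2]),'|',' '.join('%3d'%x for x in g0[v,335:372:2]))
E
```

```text
M T R z mz yaw [ 1.11  5.41 -3.28 -6.91  0.38 53.21] sd [0.08 0.53]
c [348.9 195.1]
cn [350.  192.2]
b [396.4 200.4]
hc [348.5 223. ]
182 162  48   6  95 125  94  95 106 107 109 128 131 133  88 254 248 247 247 248 | 253 112   4  95 122  95  99 109 107 110 128 128 132  85 254 247 247 247 248
184 156 250 131 129 121 146 205 209 139 111 128 114  24 106 254 247 248 247 247 | 252 255 128 129 129 112  65  88  61 116 131 114  24 104 253 247 247 247 247
186 216  73 136 121 209 237  88  73 156 246 135 125 102 211 252 248 248 247 247 | 254  67 135 130  86 216 231 234 198  33 132 124 100 211 251 248 248 247 246
188 254 124  85 203 156 107 121  75  52  82 244 124 118 221 249 247 247 247 247 | 255 121  89  93 243  86  31  34 143 248  71 132 117 221 248 247 247 247 247
190 224 255  98 232 149 155 150 157 109  45 203 148 110 254 249 248 248 247 247 | 249 255  93 243 124 130 142 115  48  87 213  82 110 253 248 248 247 247 246
192 153 255 167 224 148 254 254 254 255 137 104 186 207 252 248 247 248 248 248 | 248 252 185 220 157 147 235 236 156  40 249 121 207 251 247 247 247 248 247
194 164 252  84 22
[... 1019 characters left out ...]
 241 241 185 164 156 211 169 254 249 248 248 248 248 248 248 248 247
208 139 134 155  79  43  71  52  91 114 233 241 243 249 248 248 248 249 248 247 | 232 179 242 243 242 244 242 237 222 245 236 242 248 248 248 248 248 247 247
210 150 141 255 204 157  92  75 200 220 242 245 239 249 249 249 248 248 247 247 | 239 252 231 247 243 241 241 242 250 229 236 242 249 248 248 248 247 247 246
212  97 157 240 251 236 106  70 242 246 250 242 244 249 248 248 248 248 248 248 | 218 219  64  99 159 208 193 138  78  86 100 254 248 248 247 247 247 248 248
214  99 158 247 252 158 108 120  99 160 194 230 250 249 248 248 248 248 248 248 | 135  97 121 102  82 131 127 124 121 125  85 254 249 248 248 248 248 248 248
```

```bash
python3 -m crank '[{"dx":0.0024,"dy":-0.0017,"dz":0,"yaw":-0.2},{"dx":0,"dy":0,"dz":0,"yaw":0}]' >/dev/null;python3 t.py
cat > sh.py <<'E'
from h import *
import sys
g=lambda f:cv2.cvtColor(cv2.imread(f),cv2.COLOR_BGR2GRAY).astype(np.float32)
r,u,v=sys.argv[1],int(sys.argv[2]),int(sys.argv[3])
a=g(r);im,c=grab("top","now.png");b=g('pics/now.png')
# bottom rim edge: centre of mass of dark in column band, and upper bright rim
for n,x in(("ref",a),("now",b)):
    col=x[v-20:v+18,u-3:u+4].mean(1);print(n,np.round(col).astype(int).tolist())
E
python3 sh.py pics/t11.png 349 196
```

```text
M T R z mz yaw [ 1.21  5.81 -3.71 -7.51  0.43 52.21] sd [0.05 0.22]
ref [123, 122, 123, 123, 126, 135, 103, 20, 71, 132, 210, 216, 81, 71, 99, 120, 195, 239, 247, 249, 250, 249, 244, 232, 238, 245, 211, 108, 119, 119, 177, 231, 232, 239, 245, 227, 137, 112]
now [124, 124, 124, 125, 127, 136, 100, 26, 185, 235, 108, 48, 91, 132, 139, 227, 255, 251, 250, 250, 250, 247, 241, 242, 231, 139, 104, 235, 255, 251, 255, 241, 83, 116, 159, 169, 172, 171]
```

```bash
python3 -m crank '[{"dx":0.0024,"dy":-0.0017,"dz":0,"yaw":-0.2},{"dx":0,"dy":0,"dz":0,"yaw":0}]' >/dev/null;python3 t.py;python3 sh.py pics/t11.png 349 196|tail -1
```

```text
M T R z mz yaw [ 1.2   5.64 -3.75 -7.36  0.44 51.22] sd [0.1  0.58]
now [124, 123, 124, 125, 127, 135, 98, 36, 198, 238, 97, 50, 93, 137, 142, 228, 255, 251, 250, 250, 250, 247, 243, 246, 224, 112, 122, 239, 254, 251, 255, 235, 81, 123, 159, 169, 172, 170]
```

```bash
python3 -m crank '[{"dx":0.0023,"dy":-0.0018,"dz":0,"yaw":-0.2},{"dx":0,"dy":0,"dz":0,"yaw":0}]' >/dev/null;python3 t.py;python3 sh.py pics/t11.png 349 196|tail -1
```

```text
M T R z mz yaw [ 1.23  5.92 -4.09 -7.34  0.43 50.22] sd [0.1  0.47]
now [124, 124, 124, 124, 127, 135, 97, 42, 207, 235, 76, 54, 98, 136, 142, 235, 255, 251, 250, 250, 250, 246, 241, 247, 224, 101, 115, 240, 254, 251, 255, 231, 81, 126, 158, 168, 172, 172]
```

```bash
python3 -m crank '[{"dx":0.0018,"dy":-0.0025,"dz":0,"yaw":-0.2},{"dx":0,"dy":0,"dz":0,"yaw":0}]' >/dev/null;python3 t.py;python3 sh.py pics/t11.png 349 196|tail -1
```

```text
M T R z mz yaw [ 1.25  6.15 -2.82 -6.77  0.42 49.2 ] sd [0.04 0.35]
now [124, 124, 124, 124, 127, 135, 94, 68, 211, 221, 71, 56, 106, 140, 141, 235, 254, 251, 250, 250, 250, 245, 241, 250, 218, 75, 117, 241, 255, 252, 254, 218, 79, 140, 167, 168, 173, 169]
```

```bash
python3 -m crank '[{"dx":0.0022,"dy":-0.002,"dz":0,"yaw":-0.2},{"dx":0,"dy":0,"dz":0,"yaw":0}]' >/dev/null;python3 t.py;python3 sh.py pics/t11.png 349 196|tail -1
```

```text
M T R z mz yaw [ 1.2   5.98 -2.84 -7.    0.4  48.2 ] sd [0.06 0.41]
now [124, 124, 124, 125, 127, 135, 93, 79, 212, 212, 65, 58, 109, 145, 143, 233, 254, 251, 250, 250, 250, 245, 241, 249, 211, 72, 124, 240, 255, 253, 253, 200, 86, 155, 172, 167, 171, 170]
```

```bash
python3 -m crank '[{"dx":0.0022,"dy":-0.002,"dz":0,"yaw":-0.2},{"dx":0,"dy":0,"dz":0,"yaw":0}]' >/dev/null;python3 t.py;python3 sh.py pics/t11.png 349 196|tail -1
```

```text
M T R z mz yaw [ 1.15  5.73 -3.26 -6.71  0.37 47.19] sd [0.05 0.32]
now [125, 123, 124, 125, 127, 134, 92, 86, 213, 203, 48, 65, 113, 146, 161, 238, 254, 251, 250, 250, 250, 245, 241, 249, 207, 68, 129, 240, 254, 253, 252, 191, 89, 154, 171, 165, 175, 175]
```

```bash
python3 -m crank '[{"dx":0.0021,"dy":-0.002,"dz":0,"yaw":-0.2},{"dx":0,"dy":0,"dz":0,"yaw":0}]' >/dev/null;python3 t.py;python3 sh.py pics/t11.png 349 196|tail -1
```

```text
M T R z mz yaw [ 1.01  5.33 -3.15 -6.83  0.29 46.18] sd [0.08 0.64]
now [124, 125, 125, 124, 127, 135, 92, 86, 213, 203, 47, 65, 113, 145, 160, 238, 254, 250, 250, 250, 250, 245, 241, 250, 207, 68, 130, 240, 254, 253, 252, 191, 89, 154, 170, 166, 175, 173]
```

```bash
python3 -m crank '[{"dx":0.0021,"dy":-0.0021,"dz":0,"yaw":-0.2},{"dx":0,"dy":0,"dz":0,"yaw":0}]' >/dev/null;python3 t.py;python3 sh.py pics/t11.png 349 196|tail -1
```

```text
M T R z mz yaw [ 0.92  5.42 -3.46 -7.    0.19 45.16] sd [0.08 0.5 ]
now [117, 124, 125, 125, 128, 134, 93, 86, 212, 203, 49, 65, 113, 144, 161, 238, 254, 250, 250, 250, 249, 245, 242, 249, 207, 68, 129, 240, 254, 253, 252, 191, 90, 155, 170, 167, 179, 176]
```

The torque falls (1.20 to 0.92 N m) and the shell has stopped moving, so the wrench has broken over. I go one degree more to be sure of the click, then ease back.

```bash
python3 -m crank '[{"dx":0.0021,"dy":-0.0021,"dz":0,"yaw":-0.2},{"dx":0,"dy":0,"dz":0,"yaw":0}]' >/dev/null;python3 t.py;python3 sh.py pics/t11.png 349 196|tail -1; python3 - <<'E'
import numpy as np
for t in np.arange(44.2,59,5):
    p,q=np.radians([t,t+5]);print(round(t+5,1),np.round(135/800*(np.cos(q)-np.cos(p)),4),np.round(135/800*(np.sin(q)-np.sin(p)),4))
E
```

```text
M T R z mz yaw [ 0.95  5.8  -3.5  -6.9   0.17 44.15] sd [0.09 0.54]
now [107, 118, 124, 126, 127, 135, 92, 86, 213, 203, 48, 66, 112, 145, 161, 238, 254, 251, 250, 250, 250, 245, 242, 250, 207, 69, 131, 241, 255, 253, 251, 191, 88, 155, 171, 167, 174, 170]
49.2 -0.0107 0.0101
54.2 -0.0116 0.0091
59.2 -0.0123 0.0081
```

```bash
python3 -m crank '[{"dx":0.0021,"dy":-0.0021,"dz":0,"yaw":-0.2},{"dx":0.0021,"dy":-0.0022,"dz":0,"yaw":-0.2},{"dx":0,"dy":0,"dz":0,"yaw":0},{"dx":0,"dy":0,"dz":0,"yaw":0}]' >/dev/null;python3 t.py;python3 sh.py pics/t11.png 349 196|tail -1
```

```text
M T R z mz yaw [ 7.300e-01  5.100e+00 -3.560e+00 -7.320e+00  4.000e-02  4.213e+01] sd [0.09 0.71]
now [88, 98, 114, 126, 128, 135, 93, 86, 212, 201, 45, 66, 112, 144, 161, 236, 253, 241, 237, 239, 238, 230, 224, 231, 201, 82, 121, 212, 225, 220, 219, 197, 103, 171, 194, 194, 199, 191]
```

Clicked (M fell to 0.73). I ease back.

```bash
python3 -m crank '[{"dx":-0.0103,"dy":0.0106,"dz":0,"yaw":1},{"dx":0,"dy":0,"dz":0,"yaw":0},{"dx":-0.0112,"dy":0.0096,"dz":0,"yaw":1},{"dx":0,"dy":0,"dz":0,"yaw":0},{"dx":0,"dy":0,"dz":0,"yaw":0}]' |grep time;python3 t.py
```

```text
time_s: 40.98
M T R z mz yaw [ 0.11  3.75 -3.93 -5.34 -0.4  51.97] sd [0.09 0.76]
```

```bash
python3 -m crank '[{"dx":-0.0067,"dy":0.0032,"dz":0,"yaw":0.4},{"dx":0,"dy":0,"dz":0,"yaw":0},{"dx":0,"dy":0,"dz":0,"yaw":0}]' |grep ee;python3 t.py
```

```text
ee_pos: [545.6, 74.4, 103.8]
ee_rot: [179.9, -0.1, 54.0]
M T R z mz yaw [-4.000e-02  4.100e-01 -4.900e-01 -4.290e+00 -1.000e-01  5.401e+01] sd [0.07 0.4 ]
```

```bash
python3 -m crank '[{"dx":0,"dy":0,"dz":0.01,"yaw":0},{"dx":0,"dy":0,"dz":0.01,"yaw":0},{"dx":0,"dy":0,"dz":0.015,"yaw":0},{"dx":0,"dy":0,"dz":0.02,"yaw":0},{"dx":0,"dy":0,"dz":0.02,"yaw":0},{"dx":0,"dy":0,"dz":0,"yaw":0}]'|grep -A3 ee_pos
python3 -m crank '[{"dx":-0.0157,"dy":-0.0126,"dz":0,"yaw":1},{"dx":-0.0157,"dy":-0.0126,"dz":0,"yaw":1},{"dx":-0.0157,"dy":-0.0126,"dz":0,"yaw":1},{"dx":-0.0157,"dy":-0.0126,"dz":0,"yaw":1},{"dx":-0.0157,"dy":-0.0126,"dz":0,"yaw":1},{"dx":-0.0157,"dy":-0.0126,"dz":0,"yaw":1},{"dx":-0.0157,"dy":-0.0126,"dz":0,"yaw":1},{"dx":-0.0157,"dy":-0.0126,"dz":0,"yaw":1},{"dx":-0.0157,"dy":-0.0126,"dz":0,"yaw":1},{"dx":0,"dy":0,"dz":0,"yaw":0}]'>/dev/null
python3 -m crank '[{"dx":0,"dy":0,"dz":0,"yaw":0},{"dx":0,"dy":0,"dz":0,"yaw":0},{"dx":0,"dy":0,"dz":0,"yaw":0}]'
python3 t.py
python3 - <<'E'
from h import *
im,c=grab("top","t20.png");g=cv2.cvtColor(im,cv2.COLOR_RGB2GRAY)
print([np.round(proj(c,p)) for p in [(518.6,-149,80),(525.6,-155,80),(433,-16,220)]])
for f in("t11","t20"):
    g=cv2.cvtColor(cv2.imread(f'pics/{f}.png'),cv2.COLOR_BGR2GRAY);print(f,g[178:222,394:400].mean(1).astype(int).tolist(),g[176:216,346:353].mean(1).astype(int).tolist())
E
```

```text
ee_pos: [545.8, 74.6, 165.3]
ee_rot: [179.8, -0.2, 54.0]
force: [-0.3, -0.3, -4.8]
gripper_width: 25.3
time_s: 44.32
ee_pos: [431.9, -16.0, 163.2]
ee_rot: [180.0, -0.0, 99.0]
force: [-0.0, -0.3, -4.5]
gripper_width: 26.0
gripper_force: 55.0
M T R z mz yaw [ 4.000e-02  1.700e-01 -1.600e-01 -3.840e+00  1.000e-02  9.899e+01] sd [0.05 0.42]
[array([396., 200.]), array([399., 197.]), array([342., 239.])]
t11 [102, 111, 114, 114, 114, 115, 115, 117, 124, 104, 35, 60, 99, 143, 220, 211, 81, 47, 70, 89, 127, 168, 193, 196, 194, 188, 182, 173, 148, 195, 219, 161, 118, 174, 240, 248, 246, 251, 240, 136, 74, 137, 169, 124] [122, 122, 123, 123, 126, 135, 103, 20, 71, 131, 209, 216, 81, 70, 99, 120, 194, 238, 247, 249, 249, 249, 244, 232, 238, 244, 210, 107, 118, 119, 177, 230, 232, 239, 244, 226, 136, 112, 125, 125]
t20 [101, 110, 113, 113, 115, 114, 115, 116, 124, 104, 35, 61, 98, 143, 219, 211, 80, 47, 70, 87, 127, 167, 193, 196, 193, 188, 182, 173, 148, 194, 218, 160, 118, 174, 235, 236, 229, 235, 213, 116, 77, 91, 88, 97] [121, 120, 122, 122, 125, 132, 91, 84, 209, 200, 48, 56, 87, 115, 111, 75, 59, 78, 86, 73, 81, 107, 100, 80, 83, 84, 85, 77, 65, 67, 66, 62, 64, 59, 47, 51, 48, 47, 57, 57]
```

```bash
python3 -m crank '[{"dx":0.001,"dy":0,"dz":-0.02,"yaw":0},{"dx":0,"dy":0,"dz":-0.02,"yaw":0},{"dx":0,"dy":0,"dz":-0.01,"yaw":0},{"dx":0,"dy":0,"dz":0,"yaw":0},{"dx":0,"dy":0,"dz":0,"yaw":0}]'|grep -A2 ee_pos
python3 -m crank '[{"dx":0,"dy":0,"dz":-0.005,"yaw":0},{"dx":0,"dy":0,"dz":-0.005,"yaw":0},{"dx":0,"dy":0,"dz":0,"yaw":0},{"dx":0,"dy":0,"dz":0,"yaw":0}]'|grep -A2 ee_pos
python3 t.py
```

```text
ee_pos: [432.9, -16.4, 123.8]
ee_rot: [179.9, 0.0, 99.0]
force: [-0.4, -0.1, -3.6]
ee_pos: [432.4, -16.3, 115.3]
ee_rot: [180.0, 0.0, 99.0]
force: [-0.9, 0.2, -3.7]
M T R z mz yaw [ 0.000e+00 -3.000e-02 -1.000e-01 -4.470e+00  1.000e-02  9.899e+01] sd [0.07 0.42]
```

```bash
python3 -m crank '[{"dx":0,"dy":0,"dz":-0.005,"yaw":0},{"dx":0,"dy":0,"dz":0,"yaw":0},{"dx":0,"dy":0,"dz":0,"yaw":0}]'|grep -A2 ee_pos;python3 t.py
```

```text
ee_pos: [432.3, -16.3, 111.2]
ee_rot: [-180.0, -0.0, 99.0]
force: [-0.1, -1.1, -3.2]
M T R z mz yaw [ 1.000e-02 -2.000e-02  2.000e-02 -4.000e+00  1.000e-02  9.899e+01] sd [0.07 0.4 ]
```

```bash
python3 -m crank '[{"dx":0,"dy":0,"dz":-0.005,"yaw":0},{"dx":0,"dy":0,"dz":-0.005,"yaw":0},{"dx":0,"dy":0,"dz":0,"yaw":0},{"dx":0,"dy":0,"dz":0,"yaw":0}]'|grep -A2 ee_pos;python3 t.py
python3 - <<'E'
import numpy as np
for t in np.arange(99,54,-5):
    p,q=np.radians([t,t-5]);print(t-5,np.round(135/800*(np.cos(q)-np.cos(p)),4),np.round(135/800*(np.sin(q)-np.sin(p)),4))
E
```

```text
ee_pos: [432.4, -16.3, 103.2]
ee_rot: [-180.0, -0.0, 99.0]
force: [0.3, -0.4, -4.6]
M T R z mz yaw [ 9.000e-02  4.200e-01  1.900e-01 -4.080e+00  3.000e-02  9.899e+01] sd [0.03 0.29]
94 0.0146 0.0017
89 0.0147 0.0004
84 0.0147 -0.0009
79 0.0146 -0.0022
74 0.0143 -0.0034
69 0.014 -0.0047
64 0.0135 -0.0059
59 0.0129 -0.007
54 0.0123 -0.0081
```

```bash
python3 -m crank '[{"dx":0.0146,"dy":0.0017,"dz":0,"yaw":-1},{"dx":0,"dy":0,"dz":0,"yaw":0},{"dx":0.0147,"dy":0.0004,"dz":0,"yaw":-1},{"dx":0,"dy":0,"dz":0,"yaw":0},{"dx":0.0147,"dy":-0.0009,"dz":0,"yaw":-1},{"dx":0,"dy":0,"dz":0,"yaw":0},{"dx":0,"dy":0,"dz":0,"yaw":0}]'|grep ee_pos;python3 t.py
python3 -m crank '[{"dx":0.0146,"dy":-0.0022,"dz":0,"yaw":-1},{"dx":0,"dy":0,"dz":0,"yaw":0},{"dx":0.0143,"dy":-0.0034,"dz":0,"yaw":-1},{"dx":0,"dy":0,"dz":0,"yaw":0},{"dx":0,"dy":0,"dz":0,"yaw":0}]'|grep ee_pos;python3 t.py
python3 -m crank '[{"dx":0.014,"dy":-0.0047,"dz":0,"yaw":-1},{"dx":0,"dy":0,"dz":0,"yaw":0},{"dx":0,"dy":0,"dz":0,"yaw":0}]'|grep ee_pos;python3 t.py;python3 sh.py pics/t11.png 397 200
```

```text
ee_pos: [467.2, -15.4, 103.3]
M T R z mz yaw [ 0.13 -1.31 -0.25 -5.    0.31 84.07] sd [0.05 0.24]
ee_pos: [490.3, -19.7, 103.3]
M T R z mz yaw [ 0.27 -0.1   0.22 -3.9   0.29 74.04] sd [0.08 0.46]
ee_pos: [501.5, -23.4, 103.2]
M T R z mz yaw [ 0.35  0.93  0.93 -4.08  0.22 69.02] sd [0.05 0.33]
ref [114, 114, 114, 115, 115, 117, 124, 107, 43, 54, 88, 124, 196, 209, 102, 55, 67, 85, 118, 153, 175, 177, 175, 171, 165, 154, 152, 200, 213, 170, 138, 184, 241, 248, 246, 251, 242, 148]
now [123, 125, 127, 127, 125, 127, 130, 126, 105, 81, 83, 132, 171, 140, 107, 105, 109, 109, 111, 111, 111, 112, 112, 112, 110, 125, 157, 159, 147, 152, 162, 162, 157, 156, 148, 122, 117, 136]
```

```bash
python3 -m crank '[{"dx":0.0135,"dy":-0.0059,"dz":0,"yaw":-1},{"dx":0,"dy":0,"dz":0,"yaw":0},{"dx":0,"dy":0,"dz":0,"yaw":0}]'|grep ee_pos;python3 t.py;python3 sh.py pics/t11.png 397 200|tail -1
python3 -m crank '[{"dx":0.0129,"dy":-0.007,"dz":0,"yaw":-1},{"dx":0,"dy":0,"dz":0,"yaw":0},{"dx":0,"dy":0,"dz":0,"yaw":0}]'|grep ee_pos;python3 t.py;python3 sh.py pics/t11.png 397 200|tail -1
```

```text
ee_pos: [512.3, -28.1, 103.2]
M T R z mz yaw [ 0.43  2.08  1.3  -3.31  0.15 64.01] sd [0.07 0.48]
now [116, 118, 114, 118, 122, 118, 119, 119, 121, 121, 118, 120, 121, 119, 119, 119, 119, 120, 120, 119, 120, 120, 120, 120, 119, 118, 117, 120, 120, 118, 118, 118, 119, 119, 120, 116, 116, 120]
ee_pos: [522.7, -33.6, 103.2]
M T R z mz yaw [ 0.55  3.48  2.49 -3.19  0.08 59.01] sd [0.08 0.5 ]
now [117, 116, 117, 117, 112, 114, 117, 115, 111, 108, 107, 110, 112, 111, 113, 117, 115, 115, 114, 115, 117, 116, 115, 117, 120, 119, 119, 119, 121, 122, 118, 117, 120, 121, 120, 119, 118, 117]
```

```bash
python3 -m crank '[{"dx":0.0055,"dy":-0.0023,"dz":0,"yaw":-0.4},{"dx":0,"dy":0,"dz":0,"yaw":0}]'|grep ee_pos;python3 t.py
python3 -m crank '[{"dx":0.0049,"dy":-0.0033,"dz":0,"yaw":-0.4},{"dx":0,"dy":0,"dz":0,"yaw":0}]'|grep ee_pos;python3 t.py
```

```text
ee_pos: [526.7, -36.0, 103.0]
M T R z mz yaw [ 1.04  5.04 -0.84 -3.43  0.36 57.01] sd [0.07 0.48]
ee_pos: [530.7, -38.6, 103.0]
M T R z mz yaw [ 1.06  5.05 -1.62 -3.57  0.38 55.  ] sd [0.03 0.25]
```

```bash
python3 -m crank '[{"dx":0.0048,"dy":-0.0034,"dz":0,"yaw":-0.4},{"dx":0,"dy":0,"dz":0,"yaw":0}]'|grep ee_pos;python3 t.py
```

```text
ee_pos: [534.4, -41.3, 103.0]
M T R z mz yaw [ 1.06  4.91 -1.63 -3.31  0.4  53.01] sd [0.05 0.37]
```

```bash
python3 -m crank '[{"dx":0.0047,"dy":-0.0036,"dz":0,"yaw":-0.4},{"dx":0,"dy":0,"dz":0,"yaw":0}]'|grep ee_pos;python3 t.py
```

```text
ee_pos: [538.2, -44.1, 103.0]
M T R z mz yaw [ 1.15  5.16 -1.99 -3.36  0.46 51.02] sd [0.05 0.35]
```

```bash
python3 -m crank '[{"dx":0.0023,"dy":-0.0019,"dz":0,"yaw":-0.2},{"dx":0,"dy":0,"dz":0,"yaw":0}]'|grep ee_pos;python3 t.py
```

```text
ee_pos: [539.8, -45.5, 102.9]
M T R z mz yaw [ 1.18  5.3  -1.97 -3.71  0.47 50.03] sd [0.04 0.17]
```

```bash
python3 -m crank '[{"dx":0.0022,"dy":-0.0019,"dz":0,"yaw":-0.2},{"dx":0,"dy":0,"dz":0,"yaw":0}]'|grep ee_pos;python3 t.py
```

```text
ee_pos: [541.6, -47.0, 102.9]Traceback (most recent call last):
  File "t.py", line 4, in <module>
    eyes.grab_frame("top");s=telemetry.state();a=np.radians(s['ee_rot'][2]);f=s['force']
    ~~~~~~~~~~~~~~~^^^^^^^
ValueError: 200 camera calls are used up
```

```bash
python3 -m crank '[{"dx":0.0022,"dy":-0.002,"dz":0,"yaw":-0.2},{"dx":0,"dy":0,"dz":0,"yaw":0}]'|grep ee_pos;python3 t.py
```

```text
ee_pos: [543.4, -48.5, 102.9]Traceback (most recent call last):
  File "t.py", line 4, in <module>
    eyes.grab_frame("top");s=telemetry.state();a=np.radians(s['ee_rot'][2]);f=s['force']
    ~~~~~~~~~~~~~~~^^^^^^^
ValueError: 200 camera calls are used up
```

```bash
python3 -m crank '[{"dx":0.0022,"dy":-0.002,"dz":0,"yaw":-0.2},{"dx":0,"dy":0,"dz":0,"yaw":0}]'|grep ee_pos;python3 t.py
```

```text
ee_pos: [545.2, -50.2, 103.0]Traceback (most recent call last):
  File "t.py", line 4, in <module>
    eyes.grab_frame("top");s=telemetry.state();a=np.radians(s['ee_rot'][2]);f=s['force']
    ~~~~~~~~~~~~~~~^^^^^^^
ValueError: 200 camera calls are used up
```

Camera calls are used up. The bed pose and drawer geometry are recorded, so I carry on by force.

```bash
cat > m.py <<'E'
from workcell import telemetry
import numpy as np
s=telemetry.state();a=np.radians(s['ee_rot'][2]);f=s['force'];T=-f[0]*np.sin(a)+f[1]*np.cos(a)
print('M %.2f T %.1f R %.1f mz %.2f yaw %.1f'%(.135*T+s['torque'][2],T,f[0]*np.cos(a)+f[1]*np.sin(a),s['torque'][2],s['ee_rot'][2]))
E
python3 m.py
Z='[{"dx":0,"dy":0,"dz":0,"yaw":0}]'
python3 -m crank '[{"dx":0,"dy":0,"dz":0,"yaw":0}]'>/dev/null;python3 m.py
python3 -m crank '[{"dx":0,"dy":0,"dz":0,"yaw":0}]'>/dev/null;python3 m.py
python3 -m crank '[{"dx":0,"dy":0,"dz":0,"yaw":0}]'>/dev/null;python3 m.py
```

```text
M 1.11 T 5.0 R -1.8 mz 0.44 yaw 47.0
M 1.20 T 5.8 R -1.3 mz 0.42 yaw 47.0
M 0.94 T 4.3 R -1.8 mz 0.36 yaw 47.0
M 1.11 T 5.6 R -1.6 mz 0.36 yaw 47.0
```

```bash
python3 -m crank '[{"dx":0.0021,"dy":-0.0021,"dz":0,"yaw":-0.2},{"dx":0,"dy":0,"dz":0,"yaw":0}]'>/dev/null;python3 m.py
python3 -m crank '[{"dx":0,"dy":0,"dz":0,"yaw":0}]'>/dev/null;python3 m.py
python3 -m crank '[{"dx":0,"dy":0,"dz":0,"yaw":0}]'>/dev/null;python3 m.py
python3 -m crank '[{"dx":0,"dy":0,"dz":0,"yaw":0}]'>/dev/null;python3 m.py
```

```text
M 1.13 T 6.3 R -2.3 mz 0.28 yaw 46.0
M 0.96 T 4.7 R -1.6 mz 0.33 yaw 46.0
M 1.10 T 5.7 R -1.8 mz 0.33 yaw 46.0
M 0.78 T 3.6 R -2.2 mz 0.30 yaw 46.0
```

```bash
python3 -m crank '[{"dx":0.0021,"dy":-0.0021,"dz":0,"yaw":-0.2},{"dx":0,"dy":0,"dz":0,"yaw":0}]'>/dev/null;python3 m.py
python3 -m crank '[{"dx":0,"dy":0,"dz":0,"yaw":0}]'>/dev/null;python3 m.py
python3 -m crank '[{"dx":0,"dy":0,"dz":0,"yaw":0}]'>/dev/null;python3 m.py
python3 -m crank '[{"dx":0,"dy":0,"dz":0,"yaw":0}]'>/dev/null;python3 m.py
```

```text
M 0.90 T 4.8 R -1.6 mz 0.25 yaw 45.0
M 0.83 T 4.3 R -2.3 mz 0.24 yaw 45.0
M 0.82 T 4.3 R -1.8 mz 0.24 yaw 45.0
M 0.97 T 5.7 R -1.9 mz 0.21 yaw 45.0
```

It clicked again at the same handle angle, with torque falling 1.18, 1.09, 0.99, 0.88. I ease back.

```bash
python3 -m crank '[{"dx":-0.0108,"dy":0.01,"dz":0,"yaw":1},{"dx":0,"dy":0,"dz":0,"yaw":0},{"dx":-0.0118,"dy":0.0089,"dz":0,"yaw":1},{"dx":0,"dy":0,"dz":0,"yaw":0},{"dx":0,"dy":0,"dz":0,"yaw":0}]';python3 m.py
python3 -m crank '[{"dx":0,"dy":0,"dz":0,"yaw":0}]'|grep force;python3 m.py
```

```text
time_s: 57.75
ee_pos: [532.2, -38.8, 103.5]
ee_rot: [179.9, -0.0, 54.8]
force: [-2.5, 1.7, -4.4]
gripper_width: 25.7
gripper_force: 55.0
M 0.12 T 3.0 R -0.1 mz -0.29 yaw 54.8
force: [-2.1, 0.3, -4.4]
gripper_force: 55.0
M 0.07 T 1.9 R -1.0 mz -0.18 yaw 54.9
```

```bash
python3 -m crank '[{"dx":-0.0035,"dy":0.0016,"dz":0,"yaw":0.2},{"dx":0,"dy":0,"dz":0,"yaw":0},{"dx":0,"dy":0,"dz":0.01,"yaw":0},{"dx":0,"dy":0,"dz":0.01,"yaw":0},{"dx":0,"dy":0,"dz":0.02,"yaw":0},{"dx":0,"dy":0,"dz":0.02,"yaw":0},{"dx":0,"dy":0,"dz":0.02,"yaw":0},{"dx":0,"dy":0,"dz":0.02,"yaw":0},{"dx":0,"dy":0,"dz":0,"yaw":0},{"dx":0,"dy":0,"dz":0,"yaw":0}]'
python3 m.py
```

```text
time_s: 59.12
ee_pos: [528.2, -37.1, 183.0]
ee_rot: [-180.0, 0.0, 56.0]
force: [0.2, 0.6, -3.8]
gripper_width: 25.5
gripper_force: 55.0
M 0.04 T 0.1 R 0.6 mz 0.02 yaw 56.0
```

```bash
python3 -m crank '[{"dx":0.005,"dy":0.025,"dz":0,"yaw":0.64},{"dx":0.01,"dy":0.05,"dz":0,"yaw":0.64},{"dx":0.012,"dy":0.055,"dz":0,"yaw":0.64},{"dx":0.012,"dy":0.055,"dz":0,"yaw":0.64},{"dx":0.012,"dy":0.055,"dz":0,"yaw":0.64},{"dx":0.012,"dy":0.055,"dz":0,"yaw":0.64},{"dx":0.012,"dy":0.055,"dz":0,"yaw":0.64},{"dx":0.012,"dy":0.055,"dz":0,"yaw":0.64},{"dx":0.012,"dy":0.05,"dz":0,"yaw":0.64},{"dx":0.0085,"dy":0.022,"dz":0,"yaw":0.64}]'>/dev/null
python3 -m crank '[{"dx":0,"dy":0,"dz":0,"yaw":0},{"dx":0,"dy":0,"dz":0,"yaw":0},{"dx":0,"dy":0,"dz":0,"yaw":0},{"dx":0,"dy":0,"dz":0,"yaw":0}]'
```

```text
time_s: 60.88
ee_pos: [614.5, 343.6, 183.6]
ee_rot: [180.0, 0.0, 87.9]
force: [-0.4, -0.2, -4.4]
gripper_width: 25.6
gripper_force: 55.0
```

```bash
python3 -m crank '[{"dx":-0.0004,"dy":0.0012,"dz":-0.02,"yaw":0},{"dx":0,"dy":0,"dz":-0.03,"yaw":0},{"dx":0,"dy":0,"dz":-0.03,"yaw":0},{"dx":0,"dy":0,"dz":-0.03,"yaw":0},{"dx":0,"dy":0,"dz":-0.015,"yaw":0},{"dx":0,"dy":0,"dz":0,"yaw":0},{"dx":0,"dy":0,"dz":0,"yaw":0}]'|grep -A2 ee_pos
python3 -m crank '[{"dx":0,"dy":0,"dz":-0.008,"yaw":0},{"dx":0,"dy":0,"dz":-0.005,"yaw":0},{"dx":0,"dy":0,"dz":0,"yaw":0},{"dx":0,"dy":0,"dz":0,"yaw":0}]'|grep -A2 ee_pos
```

```text
ee_pos: [614.9, 345.7, 84.3]
ee_rot: [179.9, -0.1, 88.0]
force: [0.9, 0.0, -4.1]
ee_pos: [614.3, 345.4, 73.0]
ee_rot: [180.0, -0.0, 88.0]
force: [0.3, -0.9, -3.3]
```

```bash
python3 -m crank '[{"dx":0,"dy":-0.001,"dz":-0.005,"yaw":0},{"dx":0,"dy":0,"dz":-0.004,"yaw":0},{"dx":0,"dy":0,"dz":0,"yaw":0},{"dx":0,"dy":0,"dz":0,"yaw":0}]'|grep -A2 ee_pos
python3 -m crank '[{"dx":0,"dy":0,"dz":-0.002,"yaw":0},{"dx":0,"dy":0,"dz":0,"yaw":0},{"dx":0,"dy":0,"dz":0,"yaw":0}]'|grep -A2 ee_pos
```

```text
ee_pos: [614.3, 344.6, 65.7]
ee_rot: [180.0, -0.0, 88.0]
force: [0.1, -0.8, -4.4]
ee_pos: [614.2, 344.6, 64.1]
ee_rot: [180.0, 0.0, 88.0]
force: [0.2, 0.6, -4.6]
```

```bash
python3 -m crank '[{"dx":0,"dy":0,"dz":-0.0012,"yaw":0},{"dx":0,"dy":0,"dz":0,"yaw":0},{"dx":0,"dy":0,"dz":0,"yaw":0}]'|grep -A2 ee_pos
python3 -m crank '[{"dx":0,"dy":0,"dz":0,"yaw":0},{"dx":0,"dy":0,"dz":0,"yaw":0},{"dx":0,"dy":0,"dz":0,"yaw":0},{"dx":0,"dy":0,"dz":0,"yaw":0},{"dx":0,"dy":0,"dz":0,"yaw":0}]' 0.5 
python3 -m crank '[{"dx":0,"dy":0,"dz":0.01,"yaw":0},{"dx":0,"dy":0,"dz":0.02,"yaw":0},{"dx":0,"dy":0,"dz":0.04,"yaw":0},{"dx":0,"dy":0,"dz":0.05,"yaw":0},{"dx":0,"dy":0,"dz":0.05,"yaw":0},{"dx":0,"dy":0,"dz":0,"yaw":0}]'
```

```text
ee_pos: [614.3, 344.7, 63.4]
ee_rot: [180.0, -0.0, 88.0]
force: [0.8, -0.2, -2.3]
time_s: 64.12
ee_pos: [614.2, 344.6, 63.2]
ee_rot: [180.0, -0.0, 88.0]
force: [0.1, -0.3, 0.7]
gripper_width: 45.9
gripper_force: 0.0
time_s: 64.88
ee_pos: [616.2, 345.6, 205.1]
ee_rot: [179.5, -0.3, 88.0]
force: [-0.3, -0.2, -0.2]
gripper_width: 45.2
gripper_force: 0.0
```

The wrench is back in its saddles and released. Next I bring the closed fingers in front of the drawer lip.

```bash
python3 -m crank '[{"dx":-0.04,"dy":-0.01,"dz":0,"yaw":0},{"dx":-0.04,"dy":-0.01,"dz":0,"yaw":0},{"dx":-0.04,"dy":-0.01,"dz":0,"yaw":0},{"dx":-0.045,"dy":-0.008,"dz":0,"yaw":0},{"dx":0,"dy":0,"dz":0,"yaw":0},{"dx":0,"dy":0,"dz":-0.05,"yaw":0},{"dx":0,"dy":0,"dz":-0.05,"yaw":0},{"dx":0,"dy":0,"dz":-0.04,"yaw":0},{"dx":0,"dy":0,"dz":-0.018,"yaw":0},{"dx":0,"dy":0,"dz":0,"yaw":0}]' 0 20
python3 -m crank '[{"dx":0.01,"dy":0,"dz":0,"yaw":0},{"dx":0.01,"dy":0,"dz":0,"yaw":0},{"dx":0.01,"dy":0,"dz":0,"yaw":0},{"dx":0,"dy":0,"dz":0,"yaw":0}]'
```

```text
time_s: 66.12
ee_pos: [482.4, 314.1, 72.0]
ee_rot: [-179.9, 0.0, 88.0]
force: [-0.3, -0.1, 0.4]
gripper_width: 0.5
gripper_force: 0.0
time_s: 66.62
ee_pos: [507.2, 314.2, 73.1]
ee_rot: [179.9, -0.0, 88.0]
force: [-0.2, 0.1, -0.0]
gripper_width: 0.7
gripper_force: 0.0
```

```bash
python3 -m crank '[{"dx":0.006,"dy":0,"dz":0.003,"yaw":0},{"dx":0.006,"dy":0,"dz":0.002,"yaw":0},{"dx":0.006,"dy":0,"dz":0,"yaw":0},{"dx":0,"dy":0,"dz":0,"yaw":0}]'|grep -A2 ee_pos
python3 -m crank '[{"dx":0.01,"dy":-0.0004,"dz":0,"yaw":0},{"dx":0.01,"dy":-0.0004,"dz":0,"yaw":0},{"dx":0.01,"dy":-0.0004,"dz":0,"yaw":0},{"dx":0,"dy":0,"dz":0,"yaw":0}]'|grep -A2 ee_pos
```

```text
ee_pos: [521.2, 314.2, 76.7]
ee_rot: [180.0, -0.0, 88.0]
force: [0.2, 0.6, -0.3]
ee_pos: [546.2, 313.2, 76.8]
ee_rot: [179.9, -0.0, 88.0]
force: [-0.8, 0.3, 0.4]
```

```bash
python3 -m crank '[{"dx":0.01,"dy":-0.0004,"dz":0,"yaw":0}]'|grep -A2 ee_pos
python3 -m crank '[{"dx":0.01,"dy":-0.0004,"dz":0,"yaw":0}]'|grep -A2 ee_pos
python3 -m crank '[{"dx":0.01,"dy":-0.0004,"dz":0,"yaw":0}]'|grep -A2 ee_pos
```

```text
ee_pos: [552.1, 312.8, 76.7]
ee_rot: [-179.9, 0.0, 88.0]
force: [-2.8, 0.6, 0.5]
ee_pos: [560.8, 312.6, 76.7]
ee_rot: [-180.0, 0.0, 88.0]
force: [-2.6, 0.9, 0.1]
ee_pos: [569.1, 312.3, 76.7]
ee_rot: [-180.0, -0.0, 88.0]
force: [-2.6, 0.3, 0.5]
```

```bash
python3 -m crank '[{"dx":0.01,"dy":-0.0004,"dz":0,"yaw":0},{"dx":0.01,"dy":-0.0004,"dz":0,"yaw":0},{"dx":0.01,"dy":-0.0004,"dz":0,"yaw":0},{"dx":0.01,"dy":-0.0004,"dz":0,"yaw":0},{"dx":0.01,"dy":-0.0004,"dz":0,"yaw":0},{"dx":0.01,"dy":-0.0004,"dz":0,"yaw":0},{"dx":0.007,"dy":-0.0004,"dz":0,"yaw":0}]'|grep -A2 ee_pos
python3 -m crank '[{"dx":0.007,"dy":-0.0003,"dz":0,"yaw":0},{"dx":0.007,"dy":-0.0003,"dz":0,"yaw":0}]'|grep -A2 ee_pos
python3 -m crank '[{"dx":0.006,"dy":-0.0003,"dz":0,"yaw":0},{"dx":0.006,"dy":-0.0003,"dz":0,"yaw":0}]'|grep -A2 ee_pos
```

```text
ee_pos: [622.8, 309.9, 76.7]
ee_rot: [180.0, 0.0, 88.0]
force: [-3.0, 3.1, 0.6]
ee_pos: [633.7, 309.5, 76.7]
ee_rot: [-180.0, -0.0, 88.0]
force: [-2.2, 2.4, 0.8]
ee_pos: [642.2, 309.1, 76.6]
ee_rot: [-179.8, 0.0, 88.0]
force: [-9.4, 1.9, 5.3]
```

```bash
python3 -m crank '[{"dx":0.005,"dy":-0.0002,"dz":0,"yaw":0},{"dx":0.005,"dy":-0.0002,"dz":0,"yaw":0}]'|grep -A2 ee_pos
python3 -m crank '[{"dx":0.004,"dy":-0.0002,"dz":0,"yaw":0},{"dx":0,"dy":0,"dz":0,"yaw":0}]'|grep -A2 ee_pos
python3 -m crank '[{"dx":0.003,"dy":-0.0001,"dz":0,"yaw":0},{"dx":0,"dy":0,"dz":0,"yaw":0}]'|grep -A2 ee_pos
```

```text
ee_pos: [643.1, 309.1, 76.7]
ee_rot: [-179.0, 0.1, 88.0]
force: [-24.9, 3.8, 12.3]
ee_pos: [653.4, 308.7, 76.7]
ee_rot: [-179.9, 0.0, 88.0]
force: [-5.2, 2.7, 1.6]
ee_pos: [653.5, 308.7, 76.8]
ee_rot: [-179.6, 0.0, 88.0]
force: [-11.0, 1.3, 4.4]
```

```bash
python3 -m crank '[{"dx":0.003,"dy":0,"dz":0,"yaw":0},{"dx":0,"dy":0,"dz":0,"yaw":0},{"dx":0,"dy":0,"dz":0,"yaw":0}]'|grep -A2 ee_pos
python3 -m crank '[{"dx":0.002,"dy":0,"dz":0,"yaw":0},{"dx":0,"dy":0,"dz":0,"yaw":0},{"dx":0,"dy":0,"dz":0,"yaw":0}]'|grep -A2 ee_pos
```

```text
ee_pos: [653.5, 308.7, 76.8]
ee_rot: [-179.3, 0.1, 88.0]
force: [-17.0, 2.5, 7.4]
ee_pos: [653.5, 308.7, 76.9]
ee_rot: [-179.1, 0.1, 88.0]
force: [-20.5, 1.9, 9.8]
```

It is stopped hard at x = 653.5, which is 140 mm of travel from the measured lip at x ≈ 527, so the drawer is home. I retreat.

```bash
python3 -m crank '[{"dx":-0.02,"dy":0,"dz":0,"yaw":0},{"dx":-0.04,"dy":0,"dz":0,"yaw":0},{"dx":-0.05,"dy":0,"dz":0,"yaw":0},{"dx":-0.03,"dy":0,"dz":0.05,"yaw":0},{"dx":0,"dy":0,"dz":0.06,"yaw":0},{"dx":0,"dy":0,"dz":0.05,"yaw":0},{"dx":0,"dy":0,"dz":0,"yaw":0},{"dx":0,"dy":0,"dz":0,"yaw":0},{"dx":0,"dy":0,"dz":0,"yaw":0},{"dx":0,"dy":0,"dz":0,"yaw":0}]'
```

```text
time_s: 72.12
ee_pos: [548.3, 308.1, 203.4]
ee_rot: [-179.9, 0.1, 88.0]
force: [-0.6, -0.1, 0.5]
gripper_width: 0.5
gripper_force: 0.0
```

```bash
python3 -c "
from workcell import ticket;print(ticket.job_done())"
```

```text
the job is handed in; nothing more can be done
None
```

I handed the job in at about 72 s: both shells present are clamped to the click in nests b and c, the wrench is back in its saddles and the drawer is pushed home; with the 200 camera calls used up during the second tightening, that click, the wrench laying and the drawer were judged by force and position only, and no verdict came back.

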